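Prop the measuring arm with the screw jack

TASK

Prop the overhanging arm of the measuring stand with the screw jack below it: take the orange-handled bar from its block, put it into the sloping sockets of the brass collar and turn the collar counter-clockwise (seen from above), moving the bar on to another socket at least once, until the jack's pad bears snugly against the underside of the arm and the collar will turn no further without force. Turn it only with the bar, do not force it past snug, then stand the bar back in its block and leave everything else where it is.

Things in the scene. Friction and masses are not known exactly. Their poses are not given: they have to be found in the camera images.
- jack: Screw jack fixed to the bench: dark foot 110 x 110 x 12 mm, grey housing up to 30 mm, a brass collar turning on the vertical axis through this origin, and a screw that rises without turning and carries a round black pad. Origin: centre of the foot's underside, on the axis; z up; +x points to the column of the measuring stand, 110 mm behind the axis.
- collar (a joint): Angle of the brass collar (rad). Grows counter-clockwise seen from above; the pad rises 3.82 mm per rad. It starts at 0 to 0.55; the pad meets the arm between 2.4 and 3, differently each time: feel it. It turns freely with about 0.15 N m; then resistance climbs steeply, within hundredths of a rad: 0.3 N m is snug, over 2 N m is forced. Self-locking thread: the collar stays where it is left.
- collar_axis (a point): Point on the collar's axis at the height of the socket mouths, 66 mm above the bench. Its frame turns with the collar: z up, +x towards socket 0. Six equal sockets every 60 degrees, each a brass tube 29 mm across, its mouth centred 42 mm from the axis at this height.
- pad_top (a point): Centre of the top face of the jack's black pad (42 mm across).
- pad: The rising screw with its pad; origin 10 mm below the centre of the pad's top face.
- gauge_stand: Measuring stand fixed to the bench behind the jack: steel column 38 mm across and an aluminium arm 34 mm wide, 30 mm high that reaches from the column over the pad and ends 20 mm in front of the collar's axis; its top is about 135 mm above the bench. Origin: on the collar's axis, at about bench level (up to 1 mm above or below it).
- gauge_under (a point): Point of the arm's underside straight above the pad, about 105 mm above the bench; 7 to 12 mm above the pad at the start.
- bar: Loose tommy bar, 153 mm long, 0.12 kg: steel rod 10 mm across with a slightly tapered tip (the first 85 mm) and a round orange handle 18 mm across (85 to 153 mm from the tip). Stands upright in its block at the start. Origin: the tip's end; z along the bar to the handle.
- bar_tip (a point): The tip's end of the bar, same point and axes as bar.
- bar_grip (a point): Middle of the orange handle, on the bar's axis, 118 mm from the tip.
- bar_block: Fixed grey block 60 x 60 mm, 45 mm high, with one round blind hole, 14 mm wide, 38 mm deep with a 3 mm chamfer, in the middle of its top; the bar's tip stands on the hole's floor, 7 mm above the bench. Origin: centre of the underside. It stands on the robot's left or right.
- block_hole (a point): Centre of the mouth of the block's hole, 45 mm above the bench.
- solder_spool: Spool of white wire, 55 mm across, 45 mm high, bystander; origin centre of the underside.
- relay_module: Blue relay module 32 x 48 x 30 mm, bystander; origin centre of the underside.
- jar_screws: Clear jar with a black lid, 48 mm across, 58 mm high, bystander; origin centre of the underside.
- flux_bottle: White bottle with a black cap, 41 mm across, 89 mm high, bystander; origin centre of the underside.
- driver_yellow: Yellow-handled screwdriver lying flat, 119 mm long, bystander; origin about its middle, at the underside.
- socket0 (a point): Centre of the mouth of socket 0; frame as collar_axis. The bore is round, 13 mm wide, 22 mm deep, blind, and runs down and inward, 30 degrees from vertical, so a bar in it leans outward from the axis by 30 degrees.
There are look-alikes about, which are no part of the job. Leave any green or pink look-alike of the bar_block alone.

How it is judged:
By the outcome, as a careful person would: the job done as asked, in the order asked, and still so for the second after the job is handed in, with the robot touching nothing.
It also fails if it takes over 72 s, if anything falls off the work surface, if the arm or the gripper's body presses on something with over 40 N, if the wrist force passes 120 N, or if a joint passes its speed limit or range.

ROBOT

A 6-joint arm with a two-finger parallel gripper is mounted at the origin on a cart in front of the work surface, level with it; the furniture and walls round the work are solid. World frame = base frame: x ahead of the robot, y to its left, z up, the work surface at z = 0. Lengths are in m, angles in rad, forces in N, time in s.
With the tool pointing down it reaches from about 0.275 to 0.725 m from the base axis. Payload 5.6 kg.
Tool frame: the origin (TCP) lies midway between the tips of the shut fingers; the grasp point (between the pads) lies grasp_offset behind it (grasp_offset is the distance from the TCP to the grasp point, in m); z points along the fingers, y is the direction in which the jaws open and shut (so a half turn about z gives the same grasp; the last joint's range is limited). The gripper opens to 85 mm and grips with 20 to 120 N. Pads are 22 mm wide; open, the fingers measure 114 mm over their backs; the gripper's body (76 mm by 85 mm) begins 54 mm behind the grasp point. The pads swing forward as they close: fully open they stand 13 mm farther back than shut.
Start: joints at [1.461, 0.255, 0.108, 0, -1.424, -0.285], TCP at [0.212, 0.508, 0.231] pointing down, gripper open.
Joint ranges: [-2.95, 2.95], [-1.21, 1.97], [-1.09, 1.5], [-2.87, 1.71], [-2.94, -0.07], [-3.05, 3.05]. Speed limits (rad/s): [2.57, 2.57, 3.14, 3.14, 3.14, 3.14].

INTERFACE

Orientations are given as a 3x3 rotation matrix whose columns are the frame's x, y, z axes.
In Python, from bench import get_obs, snapshot, camera_info, close_job, grasp_offset gives the robot as it stands.
- The arm moves only by the tool carry_out, never from a script. Its argument "deltas" is text: rows parted by semicolons, each of 7 numbers parted by spaces: the shift along the tool's x, y, z as a fraction of full scale, then the turn, a rotation vector about the tool's x, y, z as a fraction of full scale, then the finger opening in mm, from 0 to 85.4. In form: x y z rx ry rz hand; .... A call has exactly 5 rows; each row shifts and turns the commanded pose from where the row before left it, along the tool's axes as they then stand; what a row does not reach is not made up. Full scale, the value 1, is 1000 mm for a shift and pi rad for a turn. A row lasts 1/8 s, in which the tool goes at most 62.5 mm and 10.7 degrees, less where a joint would pass 70% of its speed; a pose out of reach is approached as far as the arm can. A call with a number of a shift or a turn outside -1 to 1 is refused whole. A call with a gripper value outside its range is refused whole. The fingers move at their own pace and stop on an object; the grip force is fixed at half the most. Time passes only in rows, so rows that do not move let the fingers close, or fill a call up. It gives the time, the measured TCP pose, the force and the opening at its end, in the units of the state.
- get_obs(): the state, without advancing time (a new reading comes with each control period).
- snapshot(name): name is "scene" or "top"; returns the picture (384x512x3 uint8, blue, green, red); there is no depth.
- camera_info(name): a dict with "fov_y" (degrees; the focal length in pixels is half the picture's height over the tangent of half this angle, whatever the lens; pixels are square), "cx", "cy" (the principal point, pixels), "k1" (the pictures are not rectified: a ray, as slopes to the right and down, at radius r is drawn at 1 + k1 r^2 times it, then the intrinsics apply), "cam_to_world" (4x4, takes a point from camera to world coordinates). Camera axes: x right, y down, z forward; pixel columns grow to the right and rows downward; lengths in m; the calibration is good to about 2 mm. A picture is of the moment at which its call begins. camera_info takes no time and is no camera call.
- close_job(): hands the job in, once; it reports no verdict.
The state is a dict: "t": time; "q": joint angles; "qvel": joint speeds; "joint_torque": joint torques, N m; "position": TCP position; "orientation": TCP orientation; "ft_force": force on the tool from outside, world axes, zero at the start; "ft_torque": the same for the moment, N m; "opening": finger opening in m.
Only numpy, scipy, OpenCV 4.12 (cv2) and the standard library are available. Lean on these libraries where they do the work, as an engineer would, in place of code of your own. Each camera call takes 0.05 s, during which the arm holds its last target. There are 200 camera calls.

## Working session

There is one attempt and no reset: what is moved stays moved. The work goes in short steps, Python scripts to look and compute and a tool call to move; the robot and the scene stay as the last step left them, time stands still between calls to the robot, and variables do not carry over. Pictures are saved under pics/ and viewed, about 8 in all and at most 12, crops included, and the job is handed in when it is done.

Besides the shell and the picture viewer there is one more tool, called after ">>>" in YAML: its name, and indented under it one key for each argument. carry_out: Moves the arm, as the interface text tells. Its arguments: {"type":"object","properties":{"deltas":{"type":"string"}},"required":["deltas"]}

```bash
ls; mkdir -p pics
python3 - <<'E'
from bench import *
import cv2
for n in("scene","top"):
    im=snapshot(n);cv2.imwrite(f"pics/{n}0.png",im)
    print(n,camera_info(n))
print(get_obs(),grasp_offset)
E
```

```text
pics
scene {'fov_y': 52.81129093760918, 'cx': 246.64452240984284, 'cy': 190.99609677403387, 'k1': -0.04487221001418388, 'cam_to_world': array([[-0.81052085, -0.42004038,  0.40819363,  0.12745502],
       [-0.58570701,  0.58340591, -0.56265873,  0.62230875],
       [-0.00180319, -0.6951285 , -0.71888324,  0.91478359],
       [ 0.        ,  0.        ,  0.        ,  1.        ]])}
top {'fov_y': 49.468497476332054, 'cx': 255.6226954681994, 'cy': 187.81692687050187, 'k1': -0.02201237457679082, 'cam_to_world': array([[ 0.02338747, -0.99800081,  0.05871463,  0.53138053],
       [-0.99967173, -0.02396042, -0.00907316, -0.02285   ],
       [ 0.01046185, -0.05848315, -0.99823358,  1.33359509],
       [ 0.        ,  0.        ,  0.        ,  1.        ]])}
{'t': 0.1, 'q': array([ 1.46061238e+00,  2.55666057e-01,  1.07134493e-01, -4.37496244e-04,
       -1.42393830e+00, -2.84627287e-01]), 'qvel': array([6.49372417e-04, 2.21865370e-05, 3.75524191e-03, 3.53312291e-04,
       5.25461870e-04, 3.32382662e-04]), 'joint_torque': array([-1.85520941e-03, -3.87609315e+01,  2.38475347e+01,  5.37791759e+00,
       -3.80268262e-03,  3.76775134e-06]), 'position': array([0.21130701, 0.50729146, 0.23049562]), 'orientation': array([[ 9.23044437e-01, -3.84692851e-01, -6.14184712e-04],
       [-3.84693337e-01, -9.23043025e-01, -1.61578292e-03],
       [ 5.46612222e-05,  1.72771220e-03, -9.99998506e-01]]), 'ft_force': array([-0.73835798, -0.08735194, -0.3318036 ]), 'ft_torque': array([0.02221307, 0.0153757 , 0.01271512]), 'opening': 0.08562631343685538} 0.0187
```

View pics/scene0.png

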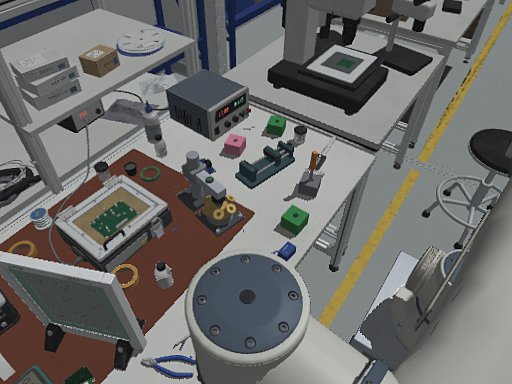

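View pics/top0.png

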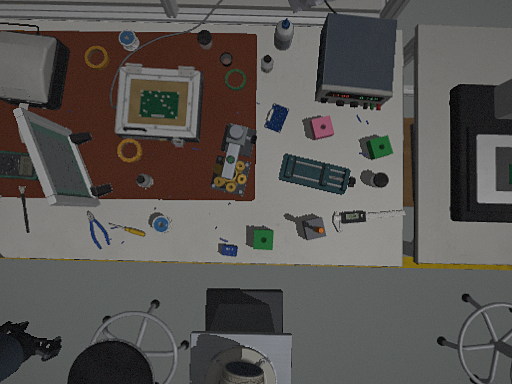

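The top view shows the jack near (232,165). The candidate blocks there are pink (320,127), green (379,147), green (262,238) and grey with the orange bar (313,228). The grey one fits the description. I'll enlarge both areas to confirm.

```bash
cat > h.py <<'E'
import numpy as np, cv2
from bench import *
def K(n):
    c=camera_info(n); f=192/np.tan(np.radians(c['fov_y'])/2); return c,f
def proj(n,p):
    c,f=K(n); T=np.linalg.inv(c['cam_to_world']); q=T[:3,:3]@np.asarray(p,float)+T[:3,3]
    s=q[:2]/q[2]; s=s*(1+c['k1']*(s@s)); return s*f+[c['cx'],c['cy']]
def ray(n,uv):
    c,f=K(n); d=(np.asarray(uv,float)-[c['cx'],c['cy']])/f; s=d.copy()
    for _ in range(20): s=d/(1+c['k1']*(s@s))
    M=c['cam_to_world']; r=M[:3,:3]@np.array([s[0],s[1],1]); return M[:3,3],r/np.linalg.norm(r)
def onz(n,uv,z):
    o,r=ray(n,uv); return o+r*(z-o[2])/r[2]
def tri(a,b):
    (o1,r1),(o2,r2)=ray("scene",a),ray("top",b)
    t=np.linalg.lstsq(np.c_[r1,-r2],o2-o1,rcond=None)[0]
    A,B=o1+r1*t[0],o2+r2*t[1]; return (A+B)/2,np.linalg.norm(A-B)
E
python3 - <<'E'
from h import *
t=cv2.imread("pics/top0.png");s=cv2.imread("pics/scene0.png")
def crop(im,x,y,w,h,k): return cv2.resize(im[y:y+h,x:x+w],None,fx=k,fy=k,interpolation=cv2.INTER_CUBIC)
a=np.hstack([crop(t,202,116,66,50*2-16,6)[:504],crop(t,280,200,66,84,6)])
b=np.hstack([crop(s,170,145,80,90,5),crop(s,270,140,79,90,5)])
cv2.imwrite("pics/c1.png",cv2.resize(a,(792,504)));cv2.imwrite("pics/c2.png",b)
print(proj("top",[.211,.507,.23]),onz("top",(318,229),.1),onz("top",(262,238),.04),onz("top",(232,165),.1))
E
```

```text
[ 45.24604276 330.28276542] [ 0.48650472 -0.22117495  0.1       ] [ 0.45270326 -0.0579343   0.04      ] [0.67019055 0.03774624 0.1       ]
```

View pics/c1.png

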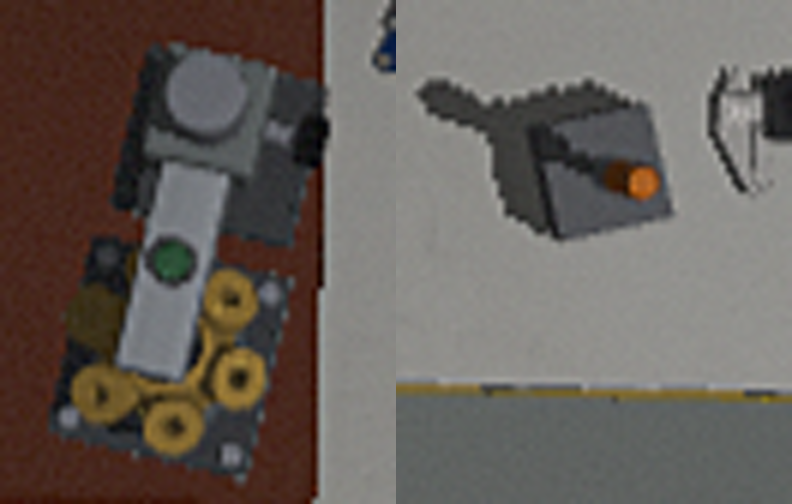

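View pics/c2.png

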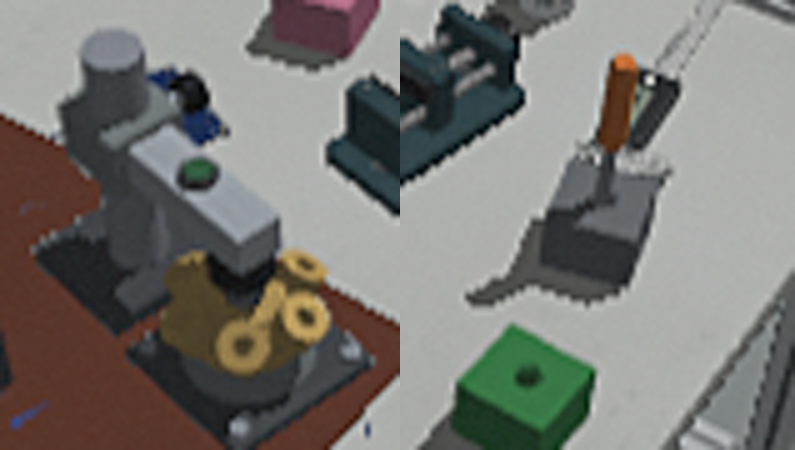

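The top crop confirms the bar: the orange cap at about (321.2,230.3) stands in the grey block, not in a green or pink look-alike. Four socket mouths are visible, at about (240.7,166.2), (242,179), (230.8,187.2) and (219.2,181.5). The scene view shows three of them: (218.6,214.2), (231.2,208) and (230.8,198).

Run:
```python
from h import *
from scipy.optimize import least_squares
I={n:cv2.imread(f"pics/{n}0.png") for n in("top","scene")}
def ref(n,uv,r=2.2):
    g=I[n][:,:,2].astype(float); uv=np.array(uv,float)
    for _ in range(4):
        yy,xx=np.mgrid[:384,:512]; d=np.hypot(xx-uv[0],yy-uv[1]); m=d<r
        w=np.clip(g[(d<4)].max()*.8-g[m],0,None)
        uv=np.array([(w*xx[m]).sum(),(w*yy[m]).sum()])/w.sum()
    return uv
P={"top":[(240.7-.4,166.2-.4),(242-.4,179-.4),(230.8-.4,187.2-.4),(219.2-.4,181.5-.4)],"scene":[(218.2,213.8),(230.8,207.6),(230.4,197.6)]}
R={n:[ref(n,u) for u in P[n]] for n in P}
for n in R: print(n,np.round(R[n],2).tolist(),[np.round(onz(n,u,.066)[:2],4).tolist() for u in R[n]])
def fit(names):
    obs=[(n,u,onz(n,u,.066)[:2]) for n in names for u in R[n]]
    c0=np.mean([o[2] for o in obs if 1],0)+[.02,0]
    def res(p):
        out=[]
        for n,u,xy in obs:
            a=np.arctan2(xy[1]-p[1],xy[0]-p[0]); k=np.round((a-p[2])/(np.pi/3)); t=p[2]+k*np.pi/3
            out+=list(proj(n,[p[0]+.042*np.cos(t),p[1]+.042*np.sin(t),.066])-u)
        return out
    best=min((least_squares(res,[*c0,t]) for t in np.linspace(0,1,6)),key=lambda s:s.cost)
    print(names,best.x,np.round(best.fun,2)); 
for s in(["top"],["scene"],["top","scene"]): fit(s)
# bar
for n in I:
    h=cv2.cvtColor(I[n],cv2.COLOR_BGR2HSV); m=cv2.inRange(h,(5,170,90),(16,255,255)); 
    k,l,st,ce=cv2.connectedComponentsWithStats(m)
    for i in range(1,k):
        if st[i,4]>6: print(n,st[i],ce[i])
h=cv2.cvtColor(I["top"],cv2.COLOR_BGR2HSV)
print(h[226:235,314:326,2]); print(h[226:235,314:326,1])
# jack foot corners & gauge arm, green dot
for c in [(53,430),(240,478),(292,278),(98,240)]: print("foot",onz("top",(202+c[0]/6-.4,116+c[1]/6-.4),.012).round(4))
for c in [(158,168),(228,182),(182,380),(117,362)]: print("arm",onz("top",(202+c[0]/6-.4,116+c[1]/6-.4),.135).round(4))
for c in [(540,130),(645,105),(672,212),(560,240)]: print("blk",onz("top",(280+(c[0]-396)/6-.4,200+c[1]/6-.4),.045).round(4))
```

```text
top [[240.03, 165.37], [241.32, 178.64], [230.63, 186.61], [218.42, 181.44]] [[0.6735, 0.0149], [0.6329, 0.0099], [0.6078, 0.0418], [0.6227, 0.0794]]
scene [[218.25, 213.64], [230.7, 207.92], [230.62, 197.43]] [[0.6227, 0.0798], [0.6069, 0.0412], [0.6327, 0.0079]]
['top'] [0.64854736 0.04770328 0.14046447] [ 0.08 -0.31  0.37  0.04 -0.01  0.28 -0.44 -0.01]
['scene'] [0.64851451 0.04682323 0.13866364] [-0.04  0.04  0.04 -0.04  0.   -0.  ]
['top', 'scene'] [0.64846378 0.04742751 0.14208786] [ 0.16 -0.3   0.47  0.04  0.1   0.3  -0.34  0.04 -0.11  0.17 -0.05  0.06
 -0.13  0.09]
top [319 228   5   5  22] [320.77272727 229.90909091]
scene [313 151   4   4  11] [314.63636364 152.36363636]
[[ 61  60  64  70  74  78  76  95  91  81 122 150]
 [ 47  50  60  60  57  58  55  68  69  86 116 149]
 [ 42  58  62  56  57 102 159 159 149  81 103 149]
 [ 46  61  58  56  49 165 171 173 177 115  89 154]
 [ 44  60  58  56  62 175 166 168 177 140  84 139]
 [ 66  59  59  55  52 188 173 173 187 120  82 117]
 [ 86  81  75  70  53 117 150 167 132  84  86 115]
 [ 91  93  83  88  83  81  94 105  82  89  81  89]
 [
[... 152 characters left out ...]
 [ 30 193 210 223 179 255 204 207 212  66  22   7]
 [ 94 209 215 182 208 196 212 200 203 200  43   5]
 [ 52 234 237 214 185 198 206 191 196 199  36   2]
 [ 27 112 194 213 235 210 199 205 203 170  40   4]
 [ 18   6  24  25 154 222 233 223 168  18  30   7]
 [ 17  19   9  14  25  25  95  58   6  32  22  14]
 [ 24  20  17  21  23  30  21  42  30  20  12  23]]
foot [0.6074 0.1086 0.012 ]
foot [0.5844 0.0091 0.012 ]
foot [ 0.6913 -0.0159  0.012 ]
foot [0.7091 0.0877 0.012 ]
arm [0.7283 0.0495 0.135 ]
arm [0.7223 0.0155 0.135 ]
arm [0.6259 0.0351 0.135 ]
arm [0.6338 0.0666 0.135 ]
blk [ 0.5073 -0.1851  0.045 ]
blk [ 0.5214 -0.2391  0.045 ]
blk [ 0.4668 -0.2538  0.045 ]
blk [ 0.4512 -0.1963  0.045 ]
```

```bash
cat >> h.py <<'E'
from scipy.spatial.transform import Rotation as Ro, Slerp
def plan(wps,start=None,nd=4):
    """wps: (pos,R,hand_mm,rows); prints calls of 5 rows"""
    o=get_obs(); p,R=(o['position'],o['orientation']) if start is None else start
    p=np.array(p);R=Ro.from_matrix(R); rows=[]
    for q,Q,h,n in wps:
        p0,R0=p.copy(),R; S=Slerp([0,1],Ro.concatenate([R0,Ro.from_matrix(Q)]))
        for i in range(1,n+1):
            d=np.round(R.inv().apply(p0+(np.array(q)-p0)*i/n-p),nd-1 if nd<4 else 4)
            w=np.round((R.inv()*S(i/n)).as_rotvec()/np.pi,4)
            rows.append(" ".join(f"{v+0:g}" for v in [*d,*w,h])); p=p+R.apply(d); R=R*Ro.from_rotvec(w*np.pi)
    while len(rows)%5: rows.append(f"0 0 0 0 0 0 {wps[-1][2]}")
    for i in range(0,len(rows),5): print("; ".join(rows[i:i+5]))
    return p,R.as_matrix()
AX=np.array([.6485,.0474,0])
def barR(phi,yawoff=0.):   # tool frame: z down the bar leaning 30deg outward at azimuth phi(deg)
    return Ro.from_euler('z',phi-180,degrees=True).as_matrix()@Ro.from_euler('y',30,degrees=True).as_matrix()@np.diag([1,-1,-1.])
def barP(phi,s,g=.118,ax=AX): # TCP for bar tip s metres past the mouth along the bore (negative=outside)
    a=np.radians(phi); b=np.array([np.cos(a)*.5,np.sin(a)*.5,np.sqrt(.75)])
    return ax+np.array([.042*np.cos(a),.042*np.sin(a),.066])+b*(g-s-grasp_offset)
E
python3 - <<'E'
from h import *
R=barR(180); print(R, "z should be (+.5,0,-.87)")
t=cv2.imread("pics/top0.png");h=cv2.cvtColor(t,cv2.COLOR_BGR2HSV)
m=cv2.inRange(h,(5,150,110),(18,255,255)); m[:, :319]=0;m[:225]=0;m[236:]=0;m[:,325:]=0
M=cv2.moments(m,True);u=(M['m10']/M['m00'],M['m01']/M['m00']);print(u,M['m00'],onz("top",u,.16))
s=cv2.imread("pics/scene0.png");h=cv2.cvtColor(s,cv2.COLOR_BGR2HSV)
m=cv2.inRange(h,(4,120,60),(18,255,255)); m[:,:300]=0;m[:145]=0;m[180:]=0;m[:,325:]=0
ys,xs=np.nonzero(m);print(ys.min(),ys.max(),[(y,xs[ys==y].min(),xs[ys==y].max()) for y in range(ys.min(),ys.max()+1)])
u2=(xs[:].mean(),ys.mean());print("mid",u2)
for z in(.125,.126): print(onz("scene",u2,z))
c=onz("top",u,.16); print(proj("scene",[c[0],c[1],.126]),proj("scene",[c[0],c[1],.16]))
o=get_obs();Rd=o['orientation'];
x,y=c[:2]
plan([([x,y,.24],Rd,85,17),([x,y,.20],Rd,85,3)])
E
```

```text
[[ 0.8660254  0.        -0.5      ]
 [ 0.        -1.         0.       ]
 [-0.5        0.        -0.8660254]] z should be (+.5,0,-.87)
(320.90909090909093, 230.0909090909091) 22.0 [ 0.4858152  -0.21977207  0.16      ]
151 169 [(151, np.int64(313), np.int64(315)), (152, np.int64(312), np.int64(316)), (153, np.int64(312), np.int64(316)), (154, np.int64(312), np.int64(317)), (155, np.int64(312), np.int64(316)), (156, np.int64(312), np.int64(316)), (157, np.int64(312), np.int64(316)), (158, np.int64(311), np.int64(316)), (159, np.int64(311), np.int64(316)), (160, np.int64(311), np.int64(316)), (161, np.int64(311), np.int64(315)), (162, np.int64(311), np.int64(315)), (163, np.int64(311), np.int64(315)), (164, np.int64(310), np.int64(315)), (165, np.int64(310), np.int64(315)), (166, np.int64(310), np.int64(315)), (167, np.int64(310), np.int64(315)), (168, np.int64(310), np.int64(314)), (169, np.int64(311), np.int64(313))]
mid (np.float64(313.26262626262627), np.float64(160.13131313131314))
[ 0.4867648  -0.22311352  0.125     ]
[ 0.48630985 -0.22204307  0.126     ]
[313.0446257  160.59075093] [314.40434273 152.11293731]
0.0314 0.0333 -0.0005 0 0 0 85; 0.0313 0.0332 -0.0005 0 0 0 85; 0.0314 0.0333 -0.0005 0 0 0 85; 0.0313 0.0333 -0.0005 0 0 0 85; 0.0314 0.0332 -0.0005 0 0 0 85
0.0313 0.0333 -0.0005 0 0 0 85; 0.0314 0.0333 -0.0005 0 0 0 85; 0.0314 0.0332 -0.0005 0 0 0 85; 0.0313 0.0333 -0.0005 0 0 0 85; 0.0314 0.0333 -0.0005 0 0 0 85
0.0313 0.0332 -0.0005 0 0 0 85; 0.0314 0.0333 -0.0005 0 0 0 85; 0.0313 0.0333 -0.0005 0 0 0 85; 0.0314 0.0332 -0.0005 0 0 0 85; 0.0314 0.0333 -0.0005 0 0 0 85
0.0313 0.0333 -0.0005 0 0 0 85; 0.0314 0.0332 -0.0005 0 0 0 85; 0 0 0.0133 0 0 0 85; 0 0 0.0134 0 0 0 85; 0 0 0.0133 0 0 0 85
```

```bash
sed -i "s/from_euler('y',30/from_euler('y',-30/" h.py; python3 -c "
from h import *
print(barR(180))"
```

```text
[[ 0.8660254  0.         0.5      ]
 [ 0.        -1.         0.       ]
 [ 0.5        0.        -0.8660254]]
```

>>> carry_out:
  deltas: "0.031 0.033 0 0 0 0 85; 0.031 0.033 0 0 0 0 85; 0.031 0.033 0 0 0 0 85; 0.031 0.033 0 0 0 0 85; 0.031 0.033 0 0 0 0 85"

```text
t: 0.72
position: [0.2912, 0.2941, 0.231]
orientation: [[0.923, -0.384, -0.0], [-0.384, -0.923, -0.0], [-0.0, 0.001, -1.0]]
ft_force: [0.3, -0.8, -0.1]
opening: 0.085
```

>>> carry_out:
  deltas: "0.031 0.033 0 0 0 0 85; 0.031 0.033 0 0 0 0 85; 0.031 0.033 0 0 0 0 85; 0.031 0.033 0 0 0 0 85; 0.031 0.033 0 0 0 0 85"

```text
t: 1.35
position: [0.3707, 0.0824, 0.2311]
orientation: [[0.923, -0.384, -0.0], [-0.384, -0.923, 0.0], [-0.0, -0.0, -1.0]]
ft_force: [0.2, 1.3, -0.2]
opening: 0.0851
```

>>> carry_out:
  deltas: "0.031 0.033 0 0 0 0 85; 0.031 0.033 0 0 0 0 85; 0.031 0.033 0 0 0 0 85; 0.031 0.033 0 0 0 0 85; 0.031 0.033 0 0 0 0 85"

```text
t: 1.98
position: [0.4505, -0.1295, 0.231]
orientation: [[0.923, -0.385, -0.001], [-0.385, -0.923, 0.0], [-0.001, -0.0, -1.0]]
ft_force: [0.7, 1.4, 0.2]
opening: 0.085
```

>>> carry_out:
  deltas: "0.034 0.035 0 0 0 0 85; 0.034 0.035 0 0 0 0 85; 0 0 0.02 0 0 0 85; 0 0 0 0 0 0 85; 0 0 0 0 0 0 85"

```text
t: 2.6
position: [0.4862, -0.2186, 0.2119]
orientation: [[0.923, -0.384, 0.0], [-0.384, -0.923, -0.0], [0.0, 0.0, -1.0]]
ft_force: [-1.0, 0.3, 0.4]
opening: 0.0849
```

Run:
```python
from h import *
o=get_obs();print(o['position'],o['orientation'],o['q'].round(2),o['ft_force'])
s=snapshot("scene");t=snapshot("top");cv2.imwrite("pics/s1.png",s);cv2.imwrite("pics/t1.png",t)
a=cv2.resize(s[110:220,260:360],None,fx=4,fy=4,interpolation=2);b=cv2.resize(t[185:295,265:365],None,fx=4,fy=4,interpolation=2)
cv2.imwrite("pics/v1.png",np.hstack([a,b]))
```

```text
[ 0.4862447  -0.21862169  0.21189742] [[ 9.23341484e-01 -3.83979670e-01  3.42372986e-04]
 [-3.83979528e-01 -9.23341513e-01 -4.15466934e-04]
 [ 4.75658048e-04  2.52153638e-04 -9.99999855e-01]] [-0.13  0.23  0.02  0.   -1.37  1.31] [-0.95142305  0.25155357  0.38942292]
```

View pics/v1.png

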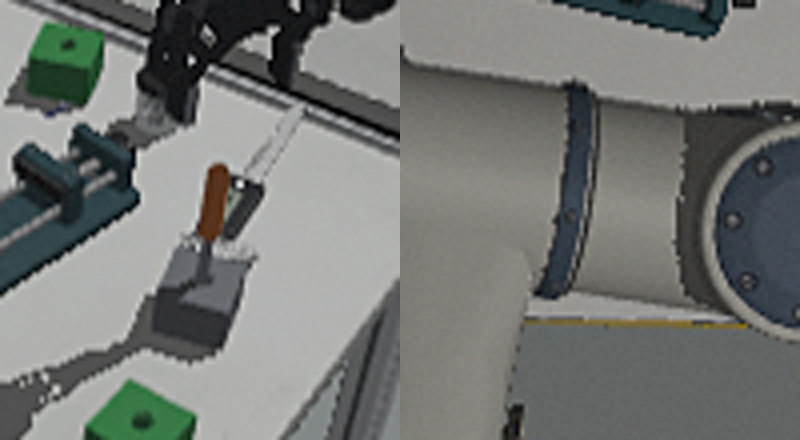

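The view shows the open fingers straddling the bar, with tips near scene pixels (299,136) and (331,127) and the bar's cap between them at (315,152). I'll go down and grip.

>>> carry_out:
  deltas: "0 0.001 0.04 0 0 0 85; 0 0 0.04 0 0 0 85; 0 0 0.026 0 0 0 85; 0 0 0 0 0 0 85; 0 0 0 0 0 0 12"

```text
t: 3.32
position: [0.4869, -0.2199, 0.1071]
orientation: [[0.923, -0.384, 0.003], [-0.384, -0.923, -0.001], [0.003, -0.0, -1.0]]
ft_force: [-0.5, 0.1, 0.4]
opening: 0.0693
```

>>> carry_out:
  deltas: "0 0 0 0 0 0 12; 0 0 0 0 0 0 12; 0 0 0 0 0 0 12; 0 0 0 0 0 0 12; 0 0 0 0 0 0 12"

```text
t: 3.95
position: [0.4864, -0.2198, 0.106]
orientation: [[0.923, -0.384, 0.001], [-0.384, -0.923, -0.0], [0.001, -0.0, -1.0]]
ft_force: [-0.5, 2.0, 4.8]
opening: 0.0165
```

>>> carry_out:
  deltas: "0 0 -0.02 0 0 0 12; 0 0 -0.03 0 0 0 12; 0 0 -0.04 0 0 0 12; 0 0 -0.04 0 0 0 12; 0 0 -0.02 0 0 0 12"

```text
t: 4.58
position: [0.486, -0.22, 0.2569]
orientation: [[0.923, -0.385, 0.001], [-0.385, -0.923, -0.001], [0.002, -0.0, -1.0]]
ft_force: [0.4, 0.0, -1.7]
opening: 0.0164
```

Run:
```python
from h import *
o=get_obs();print(o['position'],o['ft_force'],o['opening'],o['q'].round(2))
phi=128.1
P=barP(phi,-.03);print(P,barP(phi,-.06))
plan([(barP(phi,-.06),barR(phi),12,10),(P,barR(phi),12,5)])
```

```text
[ 0.48598325 -0.22001694  0.25688725] [ 0.39172524  0.00411905 -1.67351149] 0.016391254581512076 [-0.13  0.21  0.12  0.   -1.47  1.31]
[0.58269312 0.13132662 0.17797708] [0.57343759 0.14313065 0.20395785]
-0.0059 -0.0369 0.0053 -0.0043 0.0163 0.0159 12; -0.008 -0.0366 0.0044 -0.0042 0.0162 0.0159 12; -0.01 -0.0362 0.0035 -0.0043 0.0163 0.0158 12; -0.012 -0.0357 0.0025 -0.0043 0.0162 0.0159 12; -0.0138 -0.0351 0.0013 -0.0042 0.0163 0.0159 12
-0.0156 -0.0343 0.0001 -0.0043 0.0162 0.0159 12; -0.0172 -0.0336 -0.0012 -0.0043 0.0163 0.0159 12; -0.0188 -0.0326 -0.0026 -0.0043 0.0162 0.0158 12; -0.0203 -0.0315 -0.004 -0.0042 0.0163 0.0159 12; -0.0215 -0.0305 -0.0055 -0.0043 0.0162 0.0159 12
0 0 0.006 0 0 0 12; 0 0 0.006 0 0 0 12; 0 0 0.006 0 0 0 12; 0 0 0.006 0 0 0 12; 0 0 0.006 0 0 0 12
```

>>> carry_out:
  deltas: "-0.006 -0.037 0.005 -0.004 0.016 0.016 12; -0.008 -0.037 0.004 -0.004 0.016 0.016 12; -0.01 -0.036 0.004 -0.004 0.016 0.016 12; -0.012 -0.036 0.003 -0.004 0.016 0.016 12; -0.014 -0.035 0.001 -0.004 0.016 0.016 12"

```text
t: 5.2
position: [0.529, -0.0365, 0.2281]
orientation: [[0.773, -0.607, 0.184], [-0.581, -0.794, -0.178], [0.254, 0.031, -0.967]]
ft_force: [1.3, -0.3, -2.2]
opening: 0.0167
```

>>> carry_out:
  deltas: "-0.016 -0.034 0 -0.004 0.016 0.016 12; -0.017 -0.034 -0.001 -0.004 0.016 0.016 12; -0.019 -0.033 -0.003 -0.004 0.016 0.016 12; -0.02 -0.032 -0.004 -0.004 0.016 0.016 12; -0.022 -0.03 -0.005 -0.004 0.016 0.016 12"

```text
t: 5.82
position: [0.5731, 0.1457, 0.2028]
orientation: [[0.533, -0.789, 0.306], [-0.688, -0.615, -0.385], [0.492, -0.005, -0.871]]
ft_force: [0.3, -0.9, -1.1]
opening: 0.0169
```

Run:
```python
from h import *
o=get_obs();print(o['position'],o['ft_force'],o['ft_torque'],o['q'].round(2))
plan([(barP(128.1,-.012),barR(128.1),12,5)])
```

```text
[0.57313396 0.14569053 0.202844  ] [ 0.33352916 -0.91540472 -1.11652761] [ 1.31621581  0.96055142 -0.00425989] [ 0.8   0.27 -0.26  0.56 -1.17 -0.39]
0.0006 0.0003 0.0096 -0.0002 0.0006 -0.0003 12; 0.0006 0.0003 0.0096 -0.0002 0.0006 -0.0004 12; 0.0005 0.0003 0.0097 -0.0001 0.0006 -0.0003 12; 0.0005 0.0002 0.0096 -0.0002 0.0006 -0.0003 12; 0.0005 0.0003 0.0096 -0.0002 0.0006 -0.0003 12
```

>>> carry_out:
  deltas: "0.001 0 0.01 0 0.001 -0.0005 12; 0.001 0.001 0.01 0 0.001 0 12; 0 0 0.01 -0.0005 0.0005 -0.0005 12; 0.001 0 0.009 0 0.0005 -0.0005 12; 0 0 0.009 0 0 0 12"

```text
t: 6.45
position: [0.5893, 0.1227, 0.1634]
orientation: [[0.535, -0.786, 0.31], [-0.682, -0.618, -0.391], [0.499, -0.003, -0.867]]
ft_force: [0.4, -0.6, -1.0]
opening: 0.0167
```

Run:
```python
from h import *
o=get_obs();p,R=o['position'],o['orientation'];print(p,barP(128.1,-.012),(R.T@barR(128.1)).round(3).tolist())
tip=p+R[:,2]*.0993
print("tip",tip,"mouth",barP(128.1,0)-.0993*np.array([np.cos(np.radians(128.1))/2,np.sin(np.radians(128.1))/2,.866]))
for n in("scene","top"): print(n,proj(n,tip),proj(n,p))
s=snapshot("scene");t=snapshot("top");cv2.imwrite("pics/s2.png",s);cv2.imwrite("pics/t2.png",t)
a=cv2.resize(s[170:240,180:250],None,fx=5.6,fy=5.6,interpolation=2);b=cv2.resize(t[140:210,190:260],None,fx=5.6,fy=5.6,interpolation=2)
cv2.imwrite("pics/v2.png",np.hstack([a,b]))
```

```text
[0.58933572 0.12270836 0.16341059] [0.58824645 0.1242442  0.16238863] [[1.0, 0.0, 0.002], [-0.0, 1.0, 0.003], [-0.002, -0.003, 1.0]]
tip [0.6201009  0.0839245  0.07733036] mouth [0.62258449 0.08045127 0.06600252]
scene [217.82892105 212.35240433] [215.87098535 205.09189769]
top [216.60911296 181.97815604] [199.94169486 190.3479298 ]
```

View pics/v2.png

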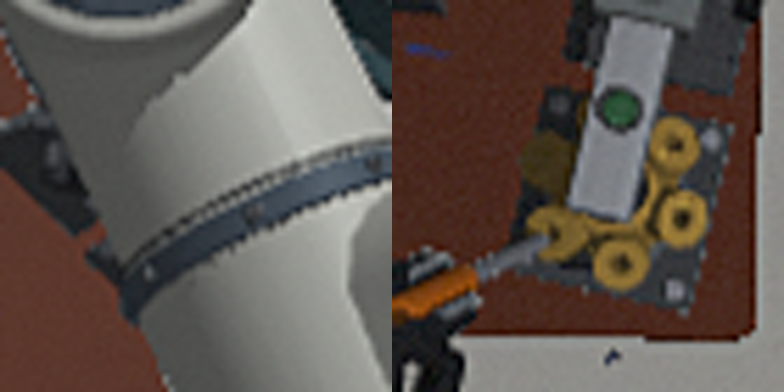

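Run:
```python
from h import *
plan([(barP(128.1,-.011),barR(128.1),12,2),(barP(128.1,.004),barR(128.1),12,3)])
```

```text
-0.0008 -0.0003 0.0002 -0.0001 0.0003 0 12; -0.0009 -0.0004 0.0001 -0.0002 0.0003 0.0001 12; 0 0 0.005 0 0 0 12; 0 0 0.005 0 0 0 12; 0 0 0.005 0 0 0 12
```

>>> carry_out:
  deltas: "-0.0008 -0.0003 0.0002 0 0.0003 0 12; -0.0009 -0.0004 0.0001 -0.0002 0.0003 0 12; 0 0 0.005 0 0 0 12; 0 0 0.005 0 0 0 12; 0 0 0.005 0 0 0 12"

```text
t: 7.18
position: [0.5935, 0.1189, 0.1491]
orientation: [[0.535, -0.786, 0.31], [-0.681, -0.618, -0.392], [0.5, -0.001, -0.866]]
ft_force: [0.2, -0.8, -1.5]
opening: 0.0165
```

Run:
```python
from h import *
o=get_obs();p,R=o['position'],o['orientation'];print(p-barP(128.1,.004),R.T@(p-barP(128.1,.004)),R.T@o['ft_force'],o['ft_torque'])
t=snapshot("top");cv2.imwrite("pics/t3.png",t)
```

```text
[0.00032023 0.00099038 0.00054275] [-0.00023175 -0.00086469 -0.00075933] [-0.0872743   0.3285207   1.62695627] [ 1.40085334e+00  1.12169069e+00 -1.44817906e-05]
```

>>> carry_out:
  deltas: "0.0002 0.0008 0.004 0 0 0 12; 0 0 0.004 0 0 0 12; 0 0 0.004 0 0 0 12; 0 0 0.004 0 0 0 12; 0 0 0 0 0 0 12"

```text
t: 7.85
position: [0.5979, 0.1121, 0.1356]
orientation: [[0.535, -0.786, 0.31], [-0.681, -0.618, -0.392], [0.5, -0.001, -0.866]]
ft_force: [0.6, -0.2, -2.1]
opening: 0.0167
```

Run:
```python
from h import *
o=get_obs();p,R=o['position'],o['orientation'];print(R.T@(p-barP(128.1,.020)),R.T@o['ft_force'],o['ft_torque'])
t=snapshot("top");cv2.imwrite("pics/t4.png",t)
cv2.imwrite("pics/v3.png",cv2.resize(t[140:210,190:260],None,fx=6,fy=6,interpolation=2))
```

```text
[ 3.06190184e-05 -1.48072092e-04 -9.92081154e-04] [-0.6204751  -0.35854045  2.07306891] [ 1.5089964   1.1601236  -0.02876223]
```

View pics/v3.png

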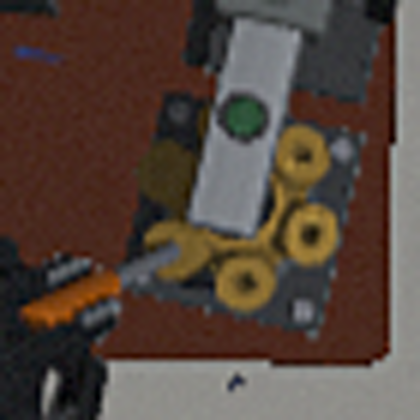

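The bar sits about 19 mm deep in the socket (rod enters at about (220,182) in the top view) with no contact force. Now the turn. A rigid rotation about the axis repeats one row, so I'll work out that row for 4°.

```bash
cat >> h.py <<'E'
def info(phi,s=.019):
    o=get_obs();p,R=o['position'],o['orientation'];d=p-AX
    a=np.degrees(np.arctan2(d[1],d[0])); e=np.array([-np.sin(np.radians(a)),np.cos(np.radians(a)),0])
    r=np.hypot(*d[:2])+.0187*.5; f=o['ft_force']
    print("t",round(o['t'],2),"az %.2f"%a,"err(mm, tool)",(R.T@(p-barP(a,s))*1e3).round(2),"angerr",np.degrees(Ro.from_matrix(R.T@barR(a)).as_rotvec()).round(2))
    print("F tool",(R.T@f).round(2),"Ftan %.2f Torque_on_collar %.3f"%(f@e,-(f@e)*r),"q",o['q'].round(2),"ftT",o['ft_torque'].round(3))
E
python3 - <<'E'
from h import *
info(128.1)
print(plan([(barP(132.1,.019),barR(132.1),12,1)],(barP(128.1,.019),barR(128.1)))[0])
plan([(barP(a,.019),barR(a),12,1) for a in (132,136,140,144,148)])
E
```

```text
t 7.9 az 127.99 err(mm, tool) [ 0.03 -0.   -0.13] angerr [-0.17 -0.01  0.12]
F tool [0.35 0.59 1.41] Ftan 0.58 Torque_on_collar -0.053 q [ 0.71  0.33 -0.38  0.64 -0.99 -0.44] ftT [ 1.42   1.177 -0.019]
0.0002 0.0057 0.0001 0.0111 0 -0.0192 12; 0 0 0 0 0 0 12; 0 0 0 0 0 0 12; 0 0 0 0 0 0 12; 0 0 0 0 0 0 12
[0.5934627  0.10835396 0.13555524]
0.0001 0.0057 0.0002 0.0102 -0.0001 -0.0186 12; 0.0002 0.0058 0.0001 0.0111 0 -0.0193 12; 0.0002 0.0057 0.0001 0.0111 0 -0.0192 12; 0.0001 0.0057 0.0001 0.0111 0 -0.0192 12; 0.0002 0.0058 0.0001 0.0111 0 -0.0193 12
```

>>> carry_out:
  deltas: "0.0002 0.0057 0.0001 0.0108 0 -0.019 12; 0.0002 0.0057 0.0001 0.0111 0 -0.0192 12; 0.0002 0.0057 0.0001 0.0111 0 -0.0192 12; 0.0002 0.0057 0.0001 0.0111 0 -0.0192 12; 0.0002 0.0057 0.0001 0.0111 0 -0.0192 12"

```text
t: 8.52
position: [0.5801, 0.093, 0.1365]
orientation: [[0.736, -0.524, 0.429], [-0.456, -0.852, -0.259], [0.501, -0.005, -0.865]]
ft_force: [3.9, 2.1, -5.0]
opening: 0.0162
```

```bash
python3 -c "
from h import *
info(0)
plan([(barP(a,.019),barR(a),12,1) for a in range(152,190,4)])"
```

```text
t 8.53 az 146.28 err(mm, tool) [ 0.43 -0.01 -0.91] angerr [-1.31 -0.06  1.68]
F tool [-0.53 -3.8   5.46] Ftan -3.90 Torque_on_collar 0.358 q [ 0.65  0.18 -0.62  0.78 -0.73 -0.22] ftT [2.481 0.733 0.996]
-0.0003 0.0082 0.0009 0.0086 -0.0004 -0.0182 12; 0.0002 0.0057 0.0001 0.0111 0 -0.0192 12; 0.0001 0.0058 0.0001 0.0111 0 -0.0192 12; 0.0002 0.0057 0.0001 0.0112 0 -0.0193 12; 0.0002 0.0057 0.0001 0.0111 0 -0.0192 12
0.0001 0.0058 0.0001 0.0111 0 -0.0193 12; 0.0002 0.0057 0.0001 0.0111 0 -0.0192 12; 0.0002 0.0057 0.0001 0.0111 0 -0.0193 12; 0.0002 0.0058 0.0001 0.0111 0 -0.0192 12; 0.0001 0.0057 0.0001 0.0111 0 -0.0193 12
```

>>> carry_out:
  deltas: "0.0002 0.0057 0.0001 0.0111 0 -0.0192 12; 0.0002 0.0057 0.0001 0.0111 0 -0.0192 12; 0.0002 0.0057 0.0001 0.0111 0 -0.0192 12; 0.0002 0.0057 0.0001 0.0111 0 -0.0192 12; 0 0 0 0 0 0 12"

```text
t: 9.15
position: [0.5703, 0.0708, 0.1366]
orientation: [[0.831, -0.274, 0.483], [-0.239, -0.962, -0.135], [0.502, -0.003, -0.865]]
ft_force: [-0.0, 5.1, -1.5]
opening: 0.0165
```

```bash
python3 -c "
from h import *
info(0)
plan([(barP(a,.019),barR(a),12,1) for a in range(168,206,4)])
cv2.imwrite('pics/t5.png',snapshot('top'))"
```

```text
t 9.15 az 163.38 err(mm, tool) [ 0.94  0.   -0.62] angerr [-0.52 -0.12  0.51]
F tool [-1.99 -4.84  0.6 ] Ftan -4.83 Torque_on_collar 0.439 q [ 0.55  0.08 -0.74  0.83 -0.52  0.06] ftT [2.011 1.702 0.862]
-0.0008 0.0066 0.0007 0.01 -0.0007 -0.0194 12; 0.0002 0.0057 0.0001 0.0111 0 -0.0192 12; 0.0002 0.0058 0.0001 0.0111 0 -0.0193 12; 0.0001 0.0057 0.0001 0.0111 0 -0.0192 12; 0.0002 0.0057 0.0001 0.0111 0 -0.0193 12
0.0002 0.0058 0.0001 0.0111 0 -0.0192 12; 0.0002 0.0057 0.0001 0.0111 0 -0.0193 12; 0.0001 0.0057 0.0001 0.0111 0 -0.0192 12; 0.0002 0.0058 0.0001 0.0112 0 -0.0193 12; 0.0002 0.0057 0.0001 0.0111 0 -0.0192 12
```

>>> carry_out:
  deltas: "0.0001 0.0057 0.0001 0.0111 0 -0.0192 12; 0.0001 0.0057 0.0001 0.0111 0 -0.0192 12; 0.0001 0.0057 0.0001 0.0111 0 -0.0192 12; 0.0001 0.0057 0.0001 0.0111 0 -0.0192 12; 0 0 0 0 0 0 12"

```text
t: 9.82
position: [0.5671, 0.0481, 0.1362]
orientation: [[0.865, -0.001, 0.502], [-0.002, -1.0, 0.001], [0.502, -0.002, -0.865]]
ft_force: [-0.3, 4.0, -0.6]
opening: 0.0166
```

```bash
cat >> h.py <<'E'
def avg(n=4,air=False):
    F=[];T=[]
    for _ in range(n):
        cam=snapshot("top"); o=get_obs(); F.append(o['ft_force']);T.append(o['ft_torque'])
    F=np.array(F);T=np.array(T); f,t=F.mean(0),T.mean(0); info(0)
    p,R=o['position'],o['orientation']
    for L in(.15,.2,.25):
        d=p-R[:,2]*L-AX; print("L",L,"collar torque %.3f"%-(t[2]+d[0]*f[1]-d[1]*f[0]),end=" ")
    print("F",f.round(2),"sdF",F.std(0).round(2),"T",t.round(2)); return cam
E
python3 -c "
from h import *
cv2.imwrite('pics/t6.png',avg())
plan([(barP(a,.019),barR(a),12,1) for a in range(184,203,4)])
"
```

```text
t 10.03 az 179.43 err(mm, tool) [ 0.63  0.   -0.07] angerr [-0.32 -0.09  0.47]
F tool [-0.1  -3.23 -0.29] Ftan -3.23 Torque_on_collar 0.293 q [ 0.45  0.04 -0.75  0.64 -0.37  0.57] ftT [1.219 1.434 0.678]
L 0.15 collar torque -0.196 L 0.2 collar torque -0.108 L 0.25 collar torque -0.021 F [-0.6   3.49 -0.25] sdF [0.61 0.19 0.39] T [1.23 1.57 0.74]
-0.0005 0.0065 0.0002 0.0109 -0.0005 -0.0194 12; 0.0002 0.0058 0.0001 0.0111 0 -0.0192 12; 0.0002 0.0057 0.0001 0.0112 0 -0.0193 12; 0.0002 0.0057 0.0001 0.0111 0 -0.0192 12; 0.0001 0.0058 0.0001 0.0111 0 -0.0193 12
```

>>> carry_out:
  deltas: "-0.0003 0.0057 0.0001 0.0111 0 -0.0192 12; 0.0001 0.0057 0.0001 0.0111 0 -0.0192 12; 0.0001 0.0057 0.0001 0.0111 0 -0.0192 12; 0.0001 0.0057 0.0001 0.0111 0 -0.0192 12; 0 0 0 0 0 0 12"

```text
t: 10.65
position: [0.5696, 0.0251, 0.1355]
orientation: [[0.833, 0.272, 0.482], [0.234, -0.962, 0.138], [0.501, -0.002, -0.865]]
ft_force: [2.0, 4.4, -1.2]
opening: 0.0162
```

```bash
python3 -c "
from h import *
cv2.imwrite('pics/t7.png',avg(2))
"
```

```text
t 10.75 az -164.33 err(mm, tool) [-0.26 -0.    0.11] angerr [-0.14 -0.07  0.11]
F tool [ 2.14 -4.11  0.53] Ftan -4.12 Torque_on_collar 0.378 q [ 0.34  0.06 -0.55  0.07 -0.44  1.45] ftT [0.89  1.15  0.672]
L 0.15 collar torque -0.137 L 0.2 collar torque -0.045 L 0.25 collar torque 0.047 F [1.01 4.1  0.4 ] sdF [0.09 0.43 0.22] T [1.01 1.08 0.72]
```

>>> carry_out:
  deltas: "0.0004 0.0057 0 0.0111 0 -0.0192 12; 0.0001 0.0057 0.0001 0.0111 0 -0.0192 12; 0.0001 0.0057 0.0001 0.0111 0 -0.0192 12; 0.0001 0.0057 0.0001 0.0111 0 -0.0192 12; 0.0001 0.0057 0.0001 0.0111 0 -0.0192 12"

```text
t: 11.38
position: [0.5803, -0.0, 0.1348]
orientation: [[0.702, 0.587, 0.403], [0.508, -0.809, 0.296], [0.5, -0.003, -0.866]]
ft_force: [-0.2, 4.0, 1.8]
opening: 0.0164
```

>>> carry_out:
  deltas: "0 0 0 0 0 0 12; 0 0 0 0 0 0 12; 0 0 -0.01 0 0 0 12; 0 0 -0.02 0 0 0 12; 0 0 -0.03 0 0 0 12"

```text
t: 12.0
position: [0.5551, -0.0189, 0.1863]
orientation: [[0.703, 0.587, 0.402], [0.509, -0.81, 0.293], [0.498, -0.001, -0.867]]
ft_force: [-0.3, 0.2, -0.5]
opening: 0.0168
```

```bash
python3 -c "
from h import *
c=avg(3)
cv2.imwrite('pics/t8.png',c);s=snapshot('scene');cv2.imwrite('pics/s8.png',s)
a=cv2.resize(s[160:240,170:250],None,fx=5,fy=5,interpolation=2);b=cv2.resize(c[140:220,190:270],None,fx=5,fy=5,interpolation=2)
cv2.imwrite('pics/v4.png',np.hstack([a,b]))"
```

```text
t 12.15 az -144.12 err(mm, tool) [ -0.37   0.09 -61.54] angerr [ 0.08 -0.13  0.07]
F tool [-1.35  0.2   2.65] Ftan 0.21 Torque_on_collar -0.025 q [ 0.05  0.06 -0.22 -0.37 -0.87  2.33] ftT [-1.057  1.495 -0.048]
L 0.15 collar torque 0.011 L 0.2 collar torque 0.005 L 0.25 collar torque -0.000 F [-0.34 -0.51 -0.62] sdF [1.18 0.31 2.21] T [-1.06  1.36 -0.05]
```

View pics/v4.png

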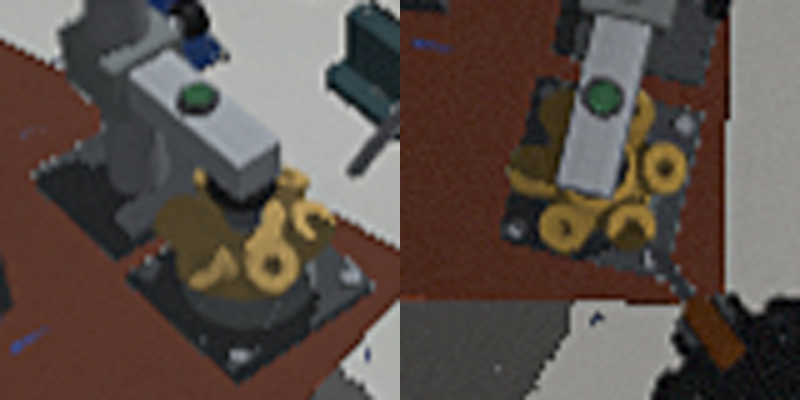

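The collar turned with the bar. Clear mouths are now at top (223,185.6) and (243.2,173.4) and scene (224.6,213). I'll fit the phase, then plan the move to the next socket.

Run:
```python
from h import *
I={"top":cv2.imread("pics/t8.png"),"scene":cv2.imread("pics/s8.png")}
def ref(n,uv,r=2.2):
    g=I[n][:,:,2].astype(float); uv=np.array(uv,float); yy,xx=np.mgrid[:384,:512]
    for _ in range(4):
        d=np.hypot(xx-uv[0],yy-uv[1]); m=d<r
        w=np.clip(g[d<4].max()*.8-g[m],0,None); uv=np.array([(w*xx[m]).sum(),(w*yy[m]).sum()])/w.sum()
    return uv
for n,u in (("top",(222.6,185.2)),("top",(242.8,173)),("scene",(224.2,212.6))):
    v=ref(n,u); p=onz(n,v,.066)-AX; a=np.degrees(np.arctan2(p[1],p[0]))%360; print(n,v.round(2),"r %.4f az %.1f mod60 %.1f"%(np.hypot(p[0],p[1]),a,a%60))
```

```text
top [222.74 185.12] r 0.0412 az 153.2 mod60 33.2
top [242.54 173.29] r 0.0408 az 271.2 mod60 31.2
scene [224.2  212.58] r 0.0419 az 152.8 mod60 32.8
```

Run:
```python
from h import *
e=plan([(barP(a,-.042),barR(a),12,1) for a in np.arange(211.8,152.9,-4.2)])
```

```text
0.0014 -0.0074 -0.0005 -0.0114 -0.0003 0.0198 12; 0.0003 -0.0083 0.0001 -0.0117 0 0.0202 12; 0.0003 -0.0082 0.0002 -0.0117 0 0.0202 12; 0.0002 -0.0083 0.0001 -0.0116 0 0.0202 12; 0.0003 -0.0082 0.0002 -0.0117 0 0.0202 12
0.0003 -0.0083 0.0001 -0.0117 0 0.0202 12; 0.0002 -0.0082 0.0002 -0.0116 0 0.0202 12; 0.0003 -0.0083 0.0001 -0.0117 0 0.0202 12; 0.0002 -0.0082 0.0002 -0.0117 0 0.0202 12; 0.0003 -0.0083 0.0001 -0.0116 0 0.0202 12
0.0003 -0.0082 0.0002 -0.0117 0 0.0202 12; 0.0002 -0.0083 0.0001 -0.0117 0 0.0202 12; 0.0003 -0.0082 0.0002 -0.0116 0 0.0203 12; 0.0003 -0.0083 0.0001 -0.0117 0 0.0202 12; 0.0002 -0.0082 0.0002 -0.0117 0 0.0202 12
```

>>> carry_out:
  deltas: "0.0014 -0.0074 -0.0005 -0.0114 -0.0003 0.0198 12; 0.0003 -0.0083 0.0001 -0.0117 0 0.0202 12; 0.0003 -0.0082 0.0002 -0.0117 0 0.0202 12; 0.0002 -0.0083 0.0001 -0.0116 0 0.0202 12; 0.0003 -0.0082 0.0002 -0.0117 0 0.0202 12"

```text
t: 12.82
position: [0.5395, 0.019, 0.1868]
orientation: [[0.838, 0.257, 0.481], [0.223, -0.966, 0.129], [0.498, -0.001, -0.867]]
ft_force: [0.0, -0.7, -1.5]
opening: 0.0166
```

>>> carry_out:
  deltas: "0.0003 -0.0083 0.0001 -0.0117 0 0.0202 12; 0.0002 -0.0082 0.0002 -0.0116 0 0.0202 12; 0.0003 -0.0083 0.0001 -0.0117 0 0.0202 12; 0.0002 -0.0082 0.0002 -0.0117 0 0.0202 12; 0.0003 -0.0083 0.0001 -0.0116 0 0.0202 12"

```text
t: 13.45
position: [0.5362, 0.0597, 0.1868]
orientation: [[0.862, -0.106, 0.496], [-0.091, -0.994, -0.053], [0.498, 0.001, -0.867]]
ft_force: [-0.9, -0.1, -1.8]
opening: 0.0165
```

>>> carry_out:
  deltas: "0.0003 -0.0082 0.0002 -0.0117 0 0.0202 12; 0.0002 -0.0083 0.0001 -0.0117 0 0.0202 12; 0.0003 -0.0082 0.0002 -0.0116 0 0.0202 12; 0.0003 -0.0083 0.0001 -0.0117 0 0.0202 12; 0.0002 -0.0082 0.0002 -0.0117 0 0.0202 12"

```text
t: 14.08
position: [0.5482, 0.0992, 0.187]
orientation: [[0.772, -0.455, 0.444], [-0.394, -0.891, -0.228], [0.499, 0.001, -0.867]]
ft_force: [0.8, 0.3, -1.8]
opening: 0.0167
```

Run:
```python
from h import *
info(0,-.042)
plan([(barP(153,-.012),barR(153),12,4),(barP(153,-.012),barR(153),12,1)])
```

```text
t 14.07 az 152.71 err(mm, tool) [-0.9  -0.    1.09] angerr [-0.04  0.06  0.24]
F tool [-0.43 -0.62  1.8 ] Ftan -0.62 Torque_on_collar 0.076 q [ 0.72  0.06 -0.59  0.68 -0.83 -0.07] ftT [0.771 1.568 0.007]
0.0002 0.0001 0.0072 0.0001 0.0001 0 12; 0.0003 0.0002 0.0073 0.0002 0.0001 0 12; 0.0002 0.0001 0.0072 0.0001 0 -0.0001 12; 0.0002 0.0001 0.0072 0.0002 0.0001 0 12; 0 0 0 0 0 0 12
```

>>> carry_out:
  deltas: "0.0003 0.0001 0.0072 0.0001 0.0001 0 12; 0.0003 0.0002 0.0072 0.0002 0.0001 0 12; 0.0002 0.0001 0.0072 0.0001 0 0 12; 0.0002 0.0001 0.0072 0.0002 0.0001 0 12; 0 0 0 0 0 0 12"

```text
t: 14.7
position: [0.562, 0.0908, 0.1634]
orientation: [[0.772, -0.453, 0.447], [-0.393, -0.891, -0.226], [0.5, -0.001, -0.866]]
ft_force: [0.2, 0.3, -1.7]
opening: 0.0166
```

Run:
```python
from h import *
c=avg(4)
cv2.imwrite('pics/v5.png',cv2.resize(c[150:210,190:250],None,fx=8,fy=8,interpolation=2))
o=get_obs();p,R=o['position'],o['orientation'];print("tip px",proj("top",p+R[:,2]*.0993))
plan([(barP(153,-.011),barR(153),12,2),(barP(153,.004),barR(153),12,3)])
```

```text
t 14.9 az 152.76 err(mm, tool) [  1.72  -0.17 -32.36] angerr [-0.32 -0.08  0.23]
F tool [-0.47 -0.07  1.06] Ftan -0.07 Torque_on_collar 0.008 q [ 0.68  0.1  -0.62  0.73 -0.75 -0.1 ] ftT [ 0.817  1.574 -0.046]
L 0.15 collar torque -0.004 L 0.2 collar torque -0.007 L 0.25 collar torque -0.011 F [-0.37  0.05 -1.19] sdF [0.4  0.18 0.21] T [ 0.77  1.6  -0.02]
tip px [221.24873255 186.44128096]
-0.0008 0.0002 0.0012 -0.0005 -0.0002 0 12; -0.0009 0.0002 0.0012 -0.0006 -0.0002 0.0001 12; 0 0 0.005 0 0 0 12; 0 0 0.005 0 0 0 12; 0 0 0.005 0 0 0 12
```

View pics/v5.png

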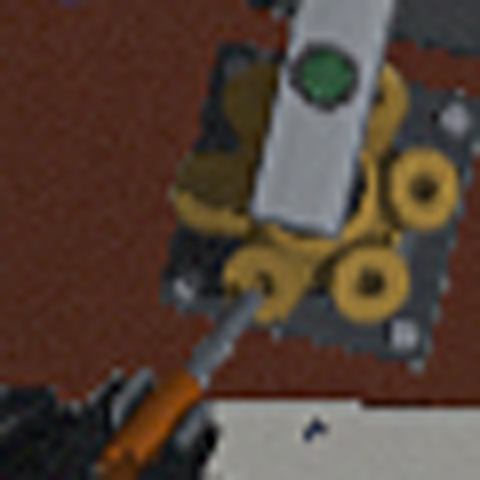

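The tip at about (222,186) in the top view points at the hole centre (222.7,185.1), so I'll insert.

>>> carry_out:
  deltas: "-0.0008 0.0002 0.0012 -0.0005 -0.0002 0 12; -0.0009 0.0002 0.0012 -0.0005 -0.0002 0 12; 0 0 0.005 0 0 0 12; 0 0 0.005 0 0 0 12; 0 0 0.005 0 0 0 12"

```text
t: 15.52
position: [0.5686, 0.0878, 0.1476]
orientation: [[0.772, -0.454, 0.445], [-0.393, -0.891, -0.227], [0.5, 0.001, -0.866]]
ft_force: [0.3, 0.6, -2.2]
opening: 0.0166
```

Run:
```python
from h import *
info(0,.004); plan([(barP(153,.019),barR(153),12,4)])
```

```text
t 15.53 az 153.16 err(mm, tool) [-0.36 -0.    0.82] angerr [ 0.11  0.02 -0.11]
F tool [-1.08 -0.73  1.91] Ftan -0.73 Torque_on_collar 0.072 q [ 0.65  0.13 -0.65  0.77 -0.71 -0.12] ftT [0.833 1.551 0.046]
0.0001 -0.0001 0.0035 0 0 0 12; 0.0001 0 0.0036 0.0001 0.0001 0.0001 12; 0.0001 -0.0001 0.0035 0 0 0 12; 0.0001 -0.0001 0.0036 0.0001 0 0.0001 12; 0 0 0 0 0 0 12
```

>>> carry_out:
  deltas: "0.0001 0 0.0035 0 0 0 12; 0.0001 0 0.0036 0 0 0 12; 0.0001 0 0.0035 0 0 0 12; 0 0 0.0036 0 0 0 12; 0 0 0 0 0 0 12"

```text
t: 16.15
position: [0.5751, 0.0846, 0.1358]
orientation: [[0.772, -0.454, 0.445], [-0.393, -0.891, -0.227], [0.5, 0.001, -0.866]]
ft_force: [1.0, 0.7, -1.1]
opening: 0.0165
```

Run:
```python
from h import *
avg(3); plan([(barP(a,.019),barR(a),12,1) for a in (157,161,165,169,173,177,181)])
```

```text
t 16.3 az 153.09 err(mm, tool) [ 0.01  0.   -0.5 ] angerr [ 0.05  0.02 -0.05]
F tool [-1.22 -0.76  0.86] Ftan -0.76 Torque_on_collar 0.070 q [ 0.63  0.15 -0.66  0.8  -0.67 -0.14] ftT [0.985 1.563 0.09 ]
L 0.15 collar torque -0.023 L 0.2 collar torque -0.007 L 0.25 collar torque 0.008 F [ 0.53  0.42 -1.53] sdF [0.53 0.64 0.2 ] T [1.04 1.52 0.12]
0.0002 0.0056 0.0006 0.0112 0.0001 -0.0191 12; 0.0001 0.0057 0.0001 0.0111 0 -0.0193 12; 0.0002 0.0058 0.0001 0.0111 0 -0.0192 12; 0.0002 0.0057 0.0001 0.0111 0 -0.0192 12; 0.0002 0.0057 0.0001 0.0111 0 -0.0193 12
0.0001 0.0058 0.0001 0.0111 0 -0.0192 12; 0.0002 0.0057 0.0001 0.0111 0 -0.0193 12; 0 0 0 0 0 0 12; 0 0 0 0 0 0 12; 0 0 0 0 0 0 12
```

>>> carry_out:
  deltas: "0.0002 0.0057 0.0003 0.0111 0 -0.0192 12; 0.0002 0.0057 0.0001 0.0111 0 -0.0192 12; 0.0002 0.0057 0.0001 0.0111 0 -0.0192 12; 0.0001 0.0057 0.0001 0.0111 0 -0.0192 12; 0.0001 0.0057 0.0001 0.0111 0 -0.0192 12"

```text
t: 16.92
position: [0.5675, 0.0589, 0.1366]
orientation: [[0.859, -0.117, 0.498], [-0.103, -0.993, -0.057], [0.501, -0.002, -0.865]]
ft_force: [1.9, 4.8, -4.7]
opening: 0.0168
```

>>> carry_out:
  deltas: "0.0001 0.0028 0 0.0055 0 -0.0096 12; 0.0001 0.0028 0 0.0055 0 -0.0096 12; 0 0 0 0 0 0 12; 0 0 0 0 0 0 12; 0 0 0 0 0 0 12"

```text
t: 17.55
position: [0.5668, 0.0525, 0.1363]
orientation: [[0.865, -0.052, 0.5], [-0.045, -0.999, -0.026], [0.501, -0.0, -0.866]]
ft_force: [0.6, 4.0, -0.6]
opening: 0.0166
```

Run:
```python
from h import *
avg(4)
plan([(barP(a,.019),barR(a),12,1) for a in (179,181)])
```

```text
t 17.75 az 176.62 err(mm, tool) [ 0.55  0.   -0.53] angerr [-0.18 -0.02  0.31]
F tool [-0.49 -3.85  0.35] Ftan -3.85 Torque_on_collar 0.351 q [ 0.46  0.04 -0.76  0.71 -0.39  0.44] ftT [1.571 1.231 0.897]
L 0.15 collar torque -0.278 L 0.2 collar torque -0.177 L 0.25 collar torque -0.076 F [ 0.64  4.02 -0.8 ] sdF [0.67 0.41 0.24] T [1.61 1.3  0.91]
-0.0005 0.0034 0.0006 0.0056 -0.0001 -0.0097 12; 0 0.0029 0 0.0056 0 -0.0097 12; 0 0 0 0 0 0 12; 0 0 0 0 0 0 12; 0 0 0 0 0 0 12
```

Free turning settles at about 4 N tangential, which at the socket radius (about 37 mm) is 0.15 N m, as specified. From here I'll creep 2° per call and watch the force.

>>> carry_out:
  deltas: "-0.0003 0.0014 0 0.0028 0 -0.0048 12; 0 0.0014 0 0.0028 0 -0.0048 12; 0 0.0014 0 0.0028 0 -0.0048 12; 0 0 0 0 0 0 12; 0 0 0 0 0 0 12"

```text
t: 18.38
position: [0.5663, 0.0479, 0.1361]
orientation: [[0.866, -0.001, 0.5], [-0.001, -1.0, -0.0], [0.5, -0.0, -0.866]]
ft_force: [2.1, 4.9, -0.5]
opening: 0.0172
```

```bash
python3 -c "
from h import *
info(0)"
```

```text
t 18.38 az 179.66 err(mm, tool) [ 0.21 -0.   -0.53] angerr [-0.15 -0.02  0.25]
F tool [ 1.57 -4.87  1.47] Ftan -4.88 Torque_on_collar 0.447 q [ 0.45  0.04 -0.75  0.64 -0.37  0.57] ftT [1.528 0.882 0.935]
```

>>> carry_out:
  deltas: "-0.0001 0.0014 0 0.0028 0 -0.0048 12; 0 0.0014 0 0.0028 0 -0.0048 12; 0 0 0 0 0 0 12; 0 0 0 0 0 0 12; 0 0 0 0 0 0 12"

```text
t: 19.0
position: [0.5661, 0.045, 0.1359]
orientation: [[0.865, 0.034, 0.5], [0.03, -0.999, 0.017], [0.5, -0.0, -0.866]]
ft_force: [2.5, 3.4, 0.3]
opening: 0.0164
```

>>> carry_out:
  deltas: "0 0.0014 0 0.0028 0 -0.0048 12; 0 0.0014 0 0.0028 0 -0.0048 12; 0 0 0 0 0 0 12; 0 0 0 0 0 0 12; 0 0 0 0 0 0 12"

```text
t: 19.62
position: [0.566, 0.0421, 0.1357]
orientation: [[0.864, 0.069, 0.498], [0.06, -0.998, 0.035], [0.5, -0.0, -0.866]]
ft_force: [1.5, 4.8, 1.2]
opening: 0.0165
```

>>> carry_out:
  deltas: "0.0001 0.0014 0 0.0028 0 -0.0048 12; 0 0.0014 0 0.0028 0 -0.0048 12; 0 0 0 0 0 0 12; 0 0 0 0 0 0 12; 0 0 0 0 0 0 12"

```text
t: 20.25
position: [0.5661, 0.0392, 0.1355]
orientation: [[0.862, 0.104, 0.497], [0.09, -0.995, 0.052], [0.499, -0.0, -0.866]]
ft_force: [1.4, 3.4, 0.0]
opening: 0.0166
```

>>> carry_out:
  deltas: "0.0001 0.0014 0 0.0028 0 -0.0048 12; 0 0.0014 0 0.0028 0 -0.0048 12; 0 0 0 0 0 0 12; 0 0 0 0 0 0 12; 0 0 0 0 0 0 12"

```text
t: 20.88
position: [0.5665, 0.0364, 0.1355]
orientation: [[0.858, 0.138, 0.494], [0.12, -0.99, 0.069], [0.499, -0.0, -0.866]]
ft_force: [0.6, 3.6, -0.8]
opening: 0.0166
```

>>> carry_out:
  deltas: "0.0001 0.0014 0 0.0028 0 -0.0048 12; 0 0.0014 0 0.0028 0 -0.0048 12; 0 0 0 0 0 0 12; 0 0 0 0 0 0 12; 0 0 0 0 0 0 12"

```text
t: 21.5
position: [0.567, 0.0337, 0.1356]
orientation: [[0.853, 0.173, 0.492], [0.149, -0.985, 0.087], [0.499, -0.001, -0.866]]
ft_force: [1.2, 4.1, -1.6]
opening: 0.0169
```

>>> carry_out:
  deltas: "0 0.0014 0 0.0028 0 -0.0048 12; 0 0.0014 0 0.0028 0 -0.0048 12; 0 0 0 0 0 0 12; 0 0 0 0 0 0 12; 0 0 0 0 0 0 12"

```text
t: 22.12
position: [0.5675, 0.031, 0.1356]
orientation: [[0.848, 0.207, 0.488], [0.179, -0.978, 0.104], [0.499, -0.001, -0.866]]
ft_force: [1.1, 3.6, -1.0]
opening: 0.0166
```

>>> carry_out:
  deltas: "0 0.0014 0 0.0028 0 -0.0048 12; 0 0.0014 0 0.0028 0 -0.0048 12; 0 0 0 0 0 0 12; 0 0 0 0 0 0 12; 0 0 0 0 0 0 12"

```text
t: 22.75
position: [0.5682, 0.0283, 0.1357]
orientation: [[0.841, 0.241, 0.484], [0.208, -0.97, 0.121], [0.499, -0.001, -0.866]]
ft_force: [-0.3, 4.0, -1.2]
opening: 0.0167
```

```bash
python3 -c "
from h import *
info(0)"
```

```text
t 22.75 az -166.60 err(mm, tool) [-0.32 -0.   -0.32] angerr [-0.33  0.04  0.46]
F tool [ 0.01 -3.93  1.36] Ftan -3.94 Torque_on_collar 0.362 q [ 0.36  0.05 -0.58  0.14 -0.42  1.34] ftT [0.779 1.478 0.67 ]
```

>>> carry_out:
  deltas: "0.0003 0.0014 0 0.0028 0 -0.0048 12; 0.0001 0.0014 0 0.0028 0 -0.0048 12; 0 0 0 0 0 0 12; 0 0 0 0 0 0 12; 0 0 0 0 0 0 12"

```text
t: 23.38
position: [0.5691, 0.0256, 0.1357]
orientation: [[0.833, 0.275, 0.48], [0.238, -0.961, 0.138], [0.499, -0.001, -0.866]]
ft_force: [-0.7, 2.4, -0.6]
opening: 0.0163
```

>>> carry_out:
  deltas: "0.0001 0.0014 0 0.0028 0 -0.0048 12; 0.0001 0.0014 0 0.0028 0 -0.0048 12; 0 0 0 0 0 0 12; 0 0 0 0 0 0 12; 0 0 0 0 0 0 12"

```text
t: 24.0
position: [0.57, 0.023, 0.1358]
orientation: [[0.824, 0.308, 0.475], [0.266, -0.951, 0.155], [0.499, -0.001, -0.866]]
ft_force: [-0.9, 2.7, -2.0]
opening: 0.0164
```

>>> carry_out:
  deltas: "0.0001 0.0014 0 0.0028 0 -0.0048 12; 0.0001 0.0014 0 0.0028 0 -0.0048 12; 0 0 0 0 0 0 12; 0 0 0 0 0 0 12; 0 0 0 0 0 0 12"

```text
t: 24.62
position: [0.5711, 0.0204, 0.1359]
orientation: [[0.815, 0.341, 0.469], [0.295, -0.94, 0.172], [0.499, -0.001, -0.866]]
ft_force: [-1.3, 2.3, -1.9]
opening: 0.0165
```

>>> carry_out:
  deltas: "0.0001 0.0014 0 0.0028 0 -0.0048 12; 0.0001 0.0014 0 0.0028 0 -0.0048 12; 0 0 0 0 0 0 12; 0 0 0 0 0 0 12; 0 0 0 0 0 0 12"

```text
t: 25.25
position: [0.5722, 0.0178, 0.136]
orientation: [[0.804, 0.374, 0.463], [0.323, -0.927, 0.188], [0.499, -0.002, -0.866]]
ft_force: [-2.4, 3.1, -2.8]
opening: 0.0168
```

>>> carry_out:
  deltas: "0.0001 0.0014 0 0.0028 0 -0.0048 12; 0.0001 0.0014 0 0.0028 0 -0.0048 12; 0 0 0 0 0 0 12; 0 0 0 0 0 0 12; 0 0 0 0 0 0 12"

```text
t: 25.88
position: [0.5735, 0.0153, 0.1361]
orientation: [[0.792, 0.406, 0.456], [0.351, -0.914, 0.204], [0.5, -0.002, -0.866]]
ft_force: [-2.0, 1.9, -2.8]
opening: 0.0162
```

```bash
python3 -c "
from h import *
avg(3)"
```

```text
t 26.02 az -156.84 err(mm, tool) [ 0.91  0.01 -0.28] angerr [-0.5   0.02  0.64]
F tool [-1.51 -2.33  1.62] Ftan -2.33 Torque_on_collar 0.211 q [ 0.23  0.09 -0.42 -0.18 -0.56  1.88] ftT [-0.012  2.74   0.574]
L 0.15 collar torque -0.180 L 0.2 collar torque -0.118 L 0.25 collar torque -0.055 F [-1.95  1.86 -2.05] sdF [0.39 0.22 0.13] T [0.01 2.7  0.57]
```

>>> carry_out:
  deltas: "-0.0006 0.0014 0 0.0028 0 -0.0048 12; 0 0.0014 0 0.0028 0 -0.0048 12; 0 0 0 0 0 0 12; 0 0 0 0 0 0 12; 0 0 0 0 0 0 12"

```text
t: 26.65
position: [0.5745, 0.0127, 0.1361]
orientation: [[0.779, 0.438, 0.449], [0.378, -0.899, 0.22], [0.5, -0.002, -0.866]]
ft_force: [-1.6, 2.9, -2.4]
opening: 0.0166
```

>>> carry_out:
  deltas: "-0.0002 0.0014 0 0.0028 0 -0.0048 12; 0 0.0014 0 0.0028 0 -0.0048 12; 0 0 0 0 0 0 12; 0 0 0 0 0 0 12; 0 0 0 0 0 0 12"

```text
t: 27.28
position: [0.5756, 0.0101, 0.1361]
orientation: [[0.765, 0.469, 0.441], [0.405, -0.883, 0.236], [0.5, -0.002, -0.866]]
ft_force: [-0.4, 1.6, -2.6]
opening: 0.0164
```

```bash
cat >> h.py <<'E'
def ref(g,uv,r=2.2):
    g=g[:,:,2].astype(float); uv=np.array(uv,float); yy,xx=np.mgrid[:384,:512]
    for _ in range(4):
        d=np.hypot(xx-uv[0],yy-uv[1]); m=d<r
        w=np.clip(g[d<4].max()*.8-g[m],0,None); uv=np.array([(w*xx[m]).sum(),(w*yy[m]).sum()])/w.sum()
    return uv
def socks(phi):
    im=snapshot("top");cv2.imwrite("pics/last.png",im)
    for k in(-60,60,120):
        a=np.radians(phi+k); u0=proj("top",AX+[.042*np.cos(a),.042*np.sin(a),.066]); v=ref(im,u0); p=onz("top",v,.066)-AX
        print(phi+k,u0.round(1),v.round(1),"r %.4f az %.1f"%(np.hypot(p[0],p[1]),np.degrees(np.arctan2(p[1],p[0]))%360))
E
python3 -c "
from h import *
avg(3);socks(207)"
```

```text
t 27.43 az -152.88 err(mm, tool) [ 0.46  0.   -0.34] angerr [-0.52 -0.02  0.68]
F tool [-1.1  -3.02  2.48] Ftan -3.03 Torque_on_collar 0.276 q [ 0.18  0.11 -0.36 -0.27 -0.62  2.06] ftT [0.226 2.032 0.682]
L 0.15 collar torque -0.142 L 0.2 collar torque -0.056 L 0.25 collar torque 0.030 F [-0.91  3.42 -2.69] sdF [0.58 0.47 0.11] T [0.22 2.06 0.68]
147 [221.3 184.6] [220.9 183.8] r 0.0409 az 143.6
267 [242.9 174.3] [242.4 175.3] r 0.0409 az 262.5
327 [237. 162.] [237.5 162.8] r 0.0408 az 323.0
```

The collar follows the bar: the sockets read about 203°, up from 153°, and there is no contact yet. I'll continue.

>>> carry_out:
  deltas: "0 0.0014 0 0.0028 0 -0.0048 12; 0 0.0014 0 0.0028 0 -0.0048 12; 0 0 0 0 0 0 12; 0 0 0 0 0 0 12; 0 0 0 0 0 0 12"

```text
t: 28.1
position: [0.5769, 0.0076, 0.1361]
orientation: [[0.751, 0.499, 0.433], [0.431, -0.866, 0.251], [0.5, -0.002, -0.866]]
ft_force: [-1.6, 3.2, -1.8]
opening: 0.0167
```

>>> carry_out:
  deltas: "0 0.0014 0 0.0028 0 -0.0048 12; 0 0.0014 0 0.0028 0 -0.0048 12; 0 0 0 0 0 0 12; 0 0 0 0 0 0 12; 0 0 0 0 0 0 12"

```text
t: 28.72
position: [0.5783, 0.0051, 0.136]
orientation: [[0.735, 0.529, 0.424], [0.457, -0.848, 0.266], [0.5, -0.002, -0.866]]
ft_force: [-1.3, 2.9, -2.1]
opening: 0.0165
```

>>> carry_out:
  deltas: "0 0.0014 0 0.0028 0 -0.0048 12; 0 0.0014 0 0.0028 0 -0.0048 12; 0 0 0 0 0 0 12; 0 0 0 0 0 0 12; 0 0 0 0 0 0 12"

```text
t: 29.35
position: [0.5798, 0.0027, 0.136]
orientation: [[0.719, 0.559, 0.414], [0.483, -0.829, 0.281], [0.5, -0.002, -0.866]]
ft_force: [-1.0, 3.2, -1.6]
opening: 0.0165
```

>>> carry_out:
  deltas: "0 0.0014 0 0.0028 0 -0.0048 12; 0 0.0014 0 0.0028 0 -0.0048 12; 0 0 0 0 0 0 12; 0 0 0 0 0 0 12; 0 0 0 0 0 0 12"

```text
t: 29.98
position: [0.5812, 0.0005, 0.1359]
orientation: [[0.702, 0.587, 0.403], [0.507, -0.809, 0.296], [0.5, -0.003, -0.866]]
ft_force: [-2.3, 4.1, -0.1]
opening: 0.0162
```

```bash
python3 -c "
from h import *
avg(3);socks(211)"
```

```text
t 30.12 az -145.12 err(mm, tool) [ 0.32  0.   -0.24] angerr [-0.71 -0.02  0.85]
F tool [ 0.39 -5.49 -0.15] Ftan -5.49 Torque_on_collar 0.502 q [ 0.08  0.15 -0.25 -0.4  -0.75  2.35] ftT [0.65  2.356 1.126]
L 0.15 collar torque -0.380 L 0.2 collar torque -0.257 L 0.25 collar torque -0.134 F [-2.63  4.18  0.22] sdF [0.34 0.37 0.43] T [0.66 2.37 1.15]
151 [222.1 185.1] [222.5 186.5] r 0.0453 az 155.0
271 [242.9 173.3] [242.6 173.6] r 0.0410 az 269.7
331 [236.1 161.4] [236.8 162. ] r 0.0415 az 327.6
```

>>> carry_out:
  deltas: "0 0.0014 0 0.0028 0 -0.0048 12; 0 0 0 0 0 0 12; 0 0 0 0 0 0 12; 0 0 0 0 0 0 12; 0 0 0 0 0 0 12"

```text
t: 30.8
position: [0.5819, -0.0005, 0.1359]
orientation: [[0.693, 0.601, 0.398], [0.519, -0.799, 0.303], [0.5, -0.004, -0.866]]
ft_force: [-4.5, 3.8, 0.5]
opening: 0.0164
```

```bash
python3 -c "
from h import *
avg(4)"
```

```text
t 31.0 az -144.27 err(mm, tool) [ 0.26  0.   -0.23] angerr [-0.8  -0.01  0.98]
F tool [ 0.18 -6.01 -0.65] Ftan -6.00 Torque_on_collar 0.549 q [ 0.07  0.16 -0.24 -0.41 -0.76  2.38] ftT [0.831 2.456 1.227]
L 0.15 collar torque -0.405 L 0.2 collar torque -0.266 L 0.25 collar torque -0.126 F [-3.79  4.12  0.6 ] sdF [0.05 0.73 0.43] T [0.8  2.49 1.28]
```

>>> carry_out:
  deltas: "0 0.0014 0 0.0028 0 -0.0048 12; 0 0.0014 0 0.0028 0 -0.0048 12; 0 0 0 0 0 0 12; 0 0 0 0 0 0 12; 0 0 0 0 0 0 12"

```text
t: 31.62
position: [0.5833, -0.0025, 0.1358]
orientation: [[0.674, 0.629, 0.386], [0.543, -0.777, 0.318], [0.5, -0.004, -0.866]]
ft_force: [-5.0, 5.0, 1.8]
opening: 0.0165
```

```bash
python3 -c "
from h import *
avg(3);socks(210)"
```

```text
t 31.77 az -142.57 err(mm, tool) [ 0.17 -0.   -0.22] angerr [-1.   -0.01  1.23]
F tool [-0.09 -6.79 -2.48] Ftan -6.74 Torque_on_collar 0.617 q [ 0.05  0.17 -0.22 -0.43 -0.79  2.44] ftT [1.075 2.703 1.5  ]
L 0.15 collar torque -0.470 L 0.2 collar torque -0.307 L 0.25 collar torque -0.143 F [-4.72  4.58  1.75] sdF [0.41 0.1  0.63] T [1.11 2.72 1.49]
150 [221.9 185. ] [222.  185.6] r 0.0435 az 151.6
270 [242.9 173.6] [242.6 173.4] r 0.0411 az 270.7
330 [236.4 161.6] [236.6 161.8] r 0.0419 az 328.6
```

>>> carry_out:
  deltas: "0 0.0014 0 0.0028 0 -0.0048 12; 0 0.0014 0 0.0028 0 -0.0048 12; 0 0.0014 0 0.0028 0 -0.0048 12; 0 0 0 0 0 0 12; 0 0 0 0 0 0 12"

```text
t: 32.45
position: [0.5855, -0.0054, 0.1357]
orientation: [[0.645, 0.669, 0.368], [0.577, -0.743, 0.338], [0.5, -0.006, -0.866]]
ft_force: [-6.8, 4.6, 3.0]
opening: 0.0168
```

```bash
python3 -c "
from h import *
avg(3);socks(210)"
```

```text
t 32.6 az -140.08 err(mm, tool) [ 0.07 -0.   -0.18] angerr [-1.33 -0.    1.65]
F tool [ 0.67 -8.16 -2.06] Ftan -8.12 Torque_on_collar 0.743 q [ 0.02  0.19 -0.18 -0.46 -0.84  2.53] ftT [1.508 3.087 1.78 ]
L 0.15 collar torque -0.524 L 0.2 collar torque -0.317 L 0.25 collar torque -0.110 F [-6.29  5.45  2.56] sdF [0.36 0.31 0.62] T [1.5  3.07 1.82]
150 [221.9 185. ] [221.7 185.6] r 0.0440 az 150.5
270 [242.9 173.6] [242.6 173. ] r 0.0411 az 272.5
330 [236.4 161.6] [236.5 161.5] r 0.0425 az 329.5
```

Run:
```python
from h import *
F=[];T=[];J=[]
for _ in range(10):
    snapshot("top");o=get_obs();F.append(o['ft_force']);T.append(o['ft_torque']);J.append(o['joint_torque'])
F,T,J=map(np.array,(F,T,J));f,t,j=F.mean(0),T.mean(0),J.mean(0)
print("f",f,F.std(0),"t",t,T.std(0),"j",j,J.std(0))
p,R=o['position'],o['orientation']; z=R[:,2]; cz=lambda a,b:a[0]*b[1]-a[1]*b[0]
for s in(1,-1):
    M=-s*j[0]; L=(t[2]+cz(p,f)-M)/cz(z,f)
    print("sign",s,"M_base",M,"L",L,"axis moment",M-cz(AX,f))
```

```text
f [-6.22648316  5.31843844  2.82840735] [0.42181144 0.34099823 0.53683377] t [1.49158619 3.05464722 1.83299016] [0.01889357 0.025921   0.02468118] j [-3.47004101e+00 -3.28070734e+01  2.48915809e+01  5.66191721e+00
  3.71827126e+00 -1.55659470e-03] [1.58387726e-03 1.21582662e-03 4.45305579e-04 4.21269188e-04
 3.24414030e-04 3.59874964e-05]
sign 1 M_base 3.470041014254093 L 0.35499209608515125 axis moment -0.2741016174112101
sign -1 M_base -3.470041014254093 L 2.0619321908895456 axis moment -7.214183645919396
```

Joint-1 torque and the wrist moment agree on the sensor's position and put the collar torque at about 0.27 N m, up from 0.15 when free. Contact has begun, so I'll push a little further for a clear snug.

```bash
cat >> h.py <<'E'
def tq(n=6):
    F=[];T=[];J=[]
    for _ in range(n):
        im=snapshot("top");o=get_obs();F.append(o['ft_force']);T.append(o['ft_torque']);J.append(o['joint_torque'])
    f,t,j=(np.mean(a,0) for a in(F,T,J)); p,R=o['position'],o['orientation']; ps=p-R[:,2]*.355; ds=ps-AX
    A=np.array([[1,0],[0,1],[-ps[1]/.02,ps[0]/.02]]); b=np.array([f[0],f[1],(-j[0]-t[2])/.02])
    g=np.linalg.lstsq(A,b,rcond=None)[0]
    info(0); print("COLLAR TORQUE raw %.3f fused %.3f"%(-(t[2]+ds[0]*f[1]-ds[1]*f[0]),-(t[2]+ds[0]*g[1]-ds[1]*g[0])),"f",g.round(2),"tz %.2f"%t[2],"open",o['opening']); return im
E
python3 -c "
from h import *
tq(4)"
```

```text
t 33.35 az -140.06 err(mm, tool) [ 0.08 -0.   -0.18] angerr [-1.32 -0.    1.64]
F tool [ 0.03 -7.59 -3.98] Ftan -7.49 Torque_on_collar 0.686 q [ 0.02  0.19 -0.18 -0.46 -0.84  2.53] ftT [1.471 3.056 1.821]
COLLAR TORQUE raw 0.170 fused 0.192 f [-5.78  5.22] tz 1.82 open 0.016378008037242413
```

>>> carry_out:
  deltas: "0 0.0014 0 0.0028 0 -0.0048 12; 0 0.0014 0 0.0028 0 -0.0048 12; 0 0.0014 0 0.0028 0 -0.0048 12; 0 0 0 0 0 0 12; 0 0 0 0 0 0 12"

```text
t: 33.98
position: [0.5878, -0.0081, 0.1356]
orientation: [[0.614, 0.708, 0.349], [0.61, -0.706, 0.358], [0.5, -0.007, -0.866]]
ft_force: [-8.4, 6.1, 4.0]
opening: 0.0168
```

```bash
python3 -c "
from h import *
tq(6);socks(210.5)"
```

```text
t 34.27 az -137.59 err(mm, tool) [-0.07 -0.01 -0.12] angerr [-1.67  0.01  2.09]
F tool [ 1.59 -8.52 -4.63] Ftan -8.43 Torque_on_collar 0.772 q [-0.    0.22 -0.14 -0.48 -0.89  2.6 ] ftT [1.881 3.474 2.181]
COLLAR TORQUE raw 0.272 fused 0.308 f [-7.95  5.79] tz 2.21 open 0.017036723281418635
150.5 [222. 185.] [222.5 185.3] r 0.0419 az 152.6
270.5 [242.9 173.5] [242.6 172.9] r 0.0409 az 272.9
330.5 [236.3 161.5] [236.5 161.5] r 0.0423 az 329.8
```

>>> carry_out:
  deltas: "0 0.0014 0 0.0028 0 -0.0048 12; 0 0.0014 0 0.0028 0 -0.0048 12; 0 0.0014 0 0.0028 0 -0.0048 12; 0 0.0014 0 0.0028 0 -0.0048 12; 0 0 0 0 0 0 12"

```text
t: 34.95
position: [0.591, -0.0115, 0.1354]
orientation: [[0.57, 0.756, 0.321], [0.652, -0.655, 0.383], [0.5, -0.009, -0.866]]
ft_force: [-10.5, 6.3, 5.9]
opening: 0.0165
```

```bash
python3 -c "
from h import *
im=tq(8);socks(211)
cv2.imwrite('pics/v6.png',cv2.resize(im[150:210,200:260],None,fx=8,fy=8,interpolation=2))"
```

```text
t 35.35 az -134.35 err(mm, tool) [-0.21 -0.01  0.01] angerr [-2.18  0.01  2.72]
F tool [  1.45 -12.49  -6.02] Ftan -12.30 Torque_on_collar 1.128 q [-0.03  0.25 -0.1  -0.5  -0.95  2.7 ] ftT [2.324 4.041 2.65 ]
COLLAR TORQUE raw 0.394 fused 0.395 f [-10.06   6.37] tz 2.66 open 0.01692075549147105
151 [222.1 185.1] [222.4 185. ] r 0.0412 az 151.6
271 [242.9 173.3] [243.  173.5] r 0.0422 az 270.3
331 [236.1 161.4] [235.8 161.4] r 0.0417 az 332.3
```

View pics/v6.png

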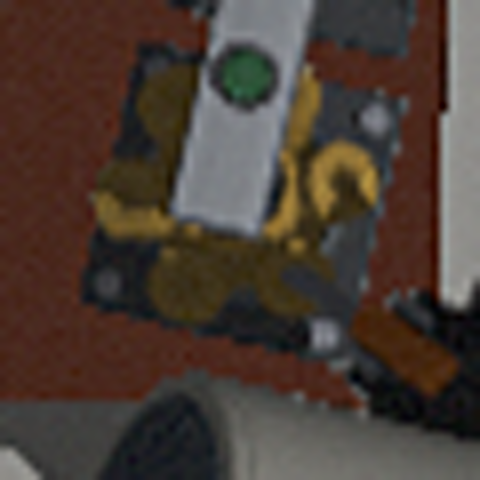

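The collar now stands still (about 211.4° over the last steps) while the torque has risen to about 0.40 N m. One more small push gives margin over 0.3.

>>> carry_out:
  deltas: "0 0.0014 0 0.0028 0 -0.0048 12; 0 0.0014 0 0.0028 0 -0.0048 12; 0 0.0014 0 0.0028 0 -0.0048 12; 0 0.0014 0 0.0028 0 -0.0048 12; 0 0 0 0 0 0 12"

```text
t: 36.02
position: [0.5944, -0.0147, 0.1352]
orientation: [[0.524, 0.8, 0.292], [0.69, -0.599, 0.406], [0.5, -0.012, -0.866]]
ft_force: [-12.9, 7.4, 7.5]
opening: 0.0163
```

```bash
python3 -c "
from h import *
tq(6);socks(211)"
```

```text
t 36.33 az -131.11 err(mm, tool) [-0.29 -0.01  0.22] angerr [-2.7   0.01  3.37]
F tool [  1.72 -13.3   -7.18] Ftan -13.03 Torque_on_collar 1.194 q [-0.06  0.28 -0.05 -0.52 -1.01  2.78] ftT [2.736 4.705 3.09 ]
COLLAR TORQUE raw 0.550 fused 0.533 f [-12.34   6.91] tz 3.10 open 0.01626940218899892
151 [222.1 185.1] [224. 186.] r 0.0420 az 159.6
271 [242.9 173.3] [243.3 173.5] r 0.0430 az 270.5
331 [236.1 161.4] [235.6 161.6] r 0.0409 az 332.7
```

Torque is about 0.53 N m with the collar stalled: snug and far below 2. I'll ease the load off before withdrawing.

>>> carry_out:
  deltas: "0 -0.0043 0 -0.0083 0 0.0144 12; 0 -0.0043 0 -0.0083 0 0.0144 12; 0 -0.0043 0 -0.0083 0 0.0144 12; 0 -0.0043 0 -0.0083 0 0.0144 12; 0 0 0 0 0 0 12"

```text
t: 37.0
position: [0.5845, -0.0047, 0.1358]
orientation: [[0.655, 0.656, 0.375], [0.567, -0.754, 0.331], [0.5, -0.004, -0.866]]
ft_force: [-2.2, 5.1, -2.1]
opening: 0.0169
```

```bash
python3 -c "
from h import *
tq(3)"
```

```text
t 37.15 az -140.67 err(mm, tool) [-0.21 -0.01 -0.37] angerr [-1.12 -0.02  1.34]
F tool [ 0.79 -6.18  0.97] Ftan -6.22 Torque_on_collar 0.571 q [ 0.03  0.19 -0.19 -0.45 -0.83  2.5 ] ftT [0.895 2.38  1.359]
COLLAR TORQUE raw 0.248 fused 0.183 f [-3.22  4.53] tz 1.25 open 0.016663349998741313
```

>>> carry_out:
  deltas: "0 -0.0029 0 -0.0055 0 0.0096 12; 0 -0.0029 0 -0.0055 0 0.0096 12; 0 -0.0022 0 -0.0042 0 0.0072 12; 0 0 0 0 0 0 12; 0 0 0 0 0 0 12"

```text
t: 37.78
position: [0.5806, 0.0003, 0.1363]
orientation: [[0.705, 0.581, 0.406], [0.502, -0.814, 0.293], [0.501, -0.003, -0.866]]
ft_force: [-0.2, 0.4, -0.3]
opening: 0.0164
```

```bash
python3 -c "
from h import *
tq(3);socks(211)"
```

```text
t 37.92 az -145.36 err(mm, tool) [-0.06 -0.01 -0.91] angerr [-0.6  -0.04  0.65]
F tool [-0.46 -0.1   1.1 ] Ftan -0.10 Torque_on_collar 0.009 q [ 0.09  0.15 -0.26 -0.39 -0.74  2.34] ftT [-0.914  1.373  0.117]
COLLAR TORQUE raw -0.125 fused -0.113 f [0.25 0.19] tz 0.11 open 0.016401576989548777
151 [222.1 185.1] [222.1 185.8] r 0.0439 az 152.1
271 [242.9 173.3] [242.6 173.4] r 0.0411 az 270.8
331 [236.1 161.4] [236.6 161.8] r 0.0419 az 328.7
```

>>> carry_out:
  deltas: "0 0 -0.005 0 0 0 12; 0 0 -0.01 0 0 0 12; 0 0 -0.015 0 0 0 12; 0 0 -0.02 0 0 0 12; 0 0 -0.03 0 0 0 12"

```text
t: 38.6
position: [0.5466, -0.023, 0.2062]
orientation: [[0.706, 0.581, 0.404], [0.502, -0.814, 0.293], [0.5, -0.004, -0.866]]
ft_force: [0.1, -0.4, -0.6]
opening: 0.0161
```

Run:
```python
from h import *
info(0,-.06);socks(211)
o=get_obs();H=np.array([.486,-.2198,0]);Rd=Ro.from_euler('z',-22.6,degrees=True).as_matrix()@np.diag([1,-1,-1.])
plan([(H+[0,0,.27],Rd,12,8)]);
```

```text
t 38.6 az -145.37 err(mm, tool) [-0.73 -0.04 -3.02] angerr [-0.67  0.02  0.65]
F tool [-0.39  0.4   0.42] Ftan 0.40 Torque_on_collar -0.053 q [ 0.04  0.04 -0.21 -0.36 -0.91  2.31] ftT [-1.047  1.35  -0.039]
151 [222.1 185.1] [222.5 185. ] r 0.0411 az 151.9
271 [242.9 173.3] [242.6 173.4] r 0.0410 az 270.6
331 [236.1 161.4] [236.7 161.8] r 0.0420 az 328.5
-0.014 0.0154 -0.0166 -0.0106 -0.0192 0.0394 12; -0.0129 0.0177 -0.0153 -0.0106 -0.0192 0.0394 12; -0.0115 0.0196 -0.0139 -0.0106 -0.0191 0.0394 12; -0.0097 0.0213 -0.0126 -0.0106 -0.0192 0.0394 12; -0.0077 0.0229 -0.0114 -0.0106 -0.0192 0.0394 12
-0.0054 0.024 -0.0101 -0.0106 -0.0192 0.0394 12; -0.003 0.0249 -0.0091 -0.0106 -0.0192 0.0394 12; -0.0004 0.0254 -0.0081 -0.0106 -0.0191 0.0394 12; 0 0 0 0 0 0 12; 0 0 0 0 0 0 12
```

>>> carry_out:
  deltas: "-0.014 0.0154 -0.0166 -0.0106 -0.0192 0.0394 12; -0.0129 0.0177 -0.0153 -0.0106 -0.0192 0.0394 12; -0.0115 0.0196 -0.0139 -0.0106 -0.0192 0.0394 12; -0.0097 0.0213 -0.0126 -0.0106 -0.0192 0.0394 12; -0.0077 0.0229 -0.0114 -0.0106 -0.0192 0.0394 12"

```text
t: 39.28
position: [0.5087, -0.1458, 0.2437]
orientation: [[0.982, -0.02, 0.188], [-0.032, -0.998, 0.06], [0.187, -0.065, -0.98]]
ft_force: [0.7, 0.8, -2.0]
opening: 0.0163
```

>>> carry_out:
  deltas: "-0.0054 0.024 -0.0101 -0.0106 -0.0192 0.0394 12; -0.003 0.0249 -0.0091 -0.0106 -0.0192 0.0394 12; -0.0004 0.0254 -0.0081 -0.0106 -0.0192 0.0394 12; 0 0 0 0 0 0 12; 0 0 0 0 0 0 12"

```text
t: 39.9
position: [0.4863, -0.218, 0.2644]
orientation: [[0.923, -0.384, -0.006], [-0.384, -0.924, 0.002], [-0.006, -0.0, -1.0]]
ft_force: [-0.1, -0.3, -1.3]
opening: 0.0164
```

Run:
```python
from h import *
o=get_obs();p,R=o['position'],o['orientation'];print(p,R.round(3).tolist(),o['ft_force'].round(1))
H=np.array([.486,-.2198,0]);Rd=Ro.from_euler('z',-22.6,degrees=True).as_matrix()@np.diag([1,-1,-1.])
plan([(H+[0,0,.171],Rd,12,5)])
s=snapshot("scene");cv2.imwrite("pics/s9.png",s)
tip=p+R[:,2]*.0993; print("tip px",proj("scene",tip),"tcp px",proj("scene",p),"hole",proj("scene",H+[0,0,.045]))
cv2.imwrite("pics/v7.png",cv2.resize(s[100:200,270:370],None,fx=6,fy=6,interpolation=2))
```

```text
[ 0.48632101 -0.21799225  0.26437467] [[0.923, -0.384, -0.006], [-0.384, -0.924, 0.002], [-0.006, -0.0, -1.0]] [-0.1 -0.3 -1.3]
0.0002 0.0004 0.0187 0 0.0004 0 12; 0.0002 0.0003 0.0186 0 0.0004 0.0001 12; 0.0001 0.0004 0.0187 0 0.0004 0 12; 0.0001 0.0003 0.0187 0 0.0003 0.0001 12; 0.0001 0.0004 0.0187 -0.0001 0.0004 0 12
tip px [314.29806047 151.17622262] tcp px [318.47183642 123.99959893] hole [309.96200407 179.43485853]
```

View pics/v7.png

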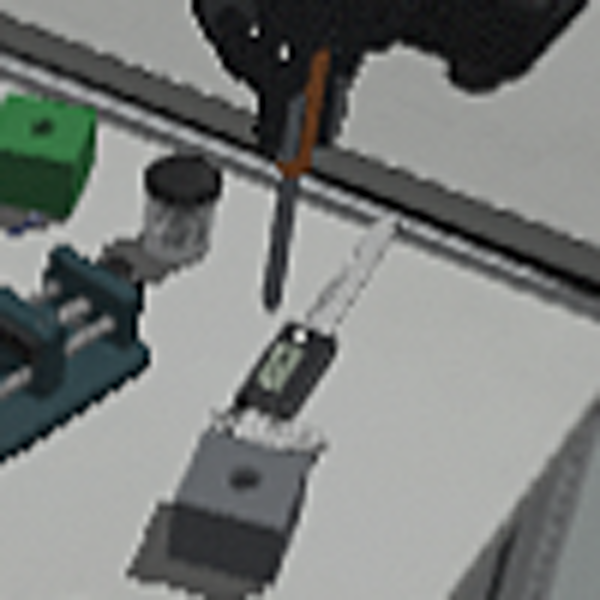

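The tip at (314.8,150.4) is within 1 px of the prediction, and the hole at (310.4,179.6) is where expected. Lowering.

>>> carry_out:
  deltas: "0.0002 0.0004 0.0187 0 0.0004 0 12; 0.0002 0.0003 0.0186 0 0.0004 0 12; 0.0001 0.0004 0.0187 0 0.0004 0 12; 0.0001 0.0003 0.0187 0 0.0003 0 12; 0.0001 0.0004 0.0187 0 0.0004 0 12"

```text
t: 40.58
position: [0.4857, -0.2194, 0.1705]
orientation: [[0.924, -0.383, -0.0], [-0.383, -0.924, -0.0], [-0.0, 0.0, -1.0]]
ft_force: [0.4, -0.8, -1.9]
opening: 0.0163
```

>>> carry_out:
  deltas: "0 0 0.0155 0 0 0 12; 0 0 0.012 0 0 0 12; 0 0 0.007 0 0 0 12; 0 0 0 0 0 0 12; 0 0 0 0 0 0 12"

```text
t: 41.2
position: [0.4863, -0.2201, 0.1368]
orientation: [[0.923, -0.384, -0.0], [-0.384, -0.923, -0.001], [-0.0, 0.001, -1.0]]
ft_force: [0.3, 0.6, -1.3]
opening: 0.0165
```

>>> carry_out:
  deltas: "0 0 0.01 0 0 0 12; 0 0 0.01 0 0 0 12; 0 0 0.006 0 0 0 12; 0 0 0.002 0 0 0 12; 0 0 0 0 0 0 12"

```text
t: 41.82
position: [0.4859, -0.22, 0.1081]
orientation: [[0.923, -0.384, -0.002], [-0.384, -0.923, -0.0], [-0.001, 0.001, -1.0]]
ft_force: [0.1, -0.6, -2.1]
opening: 0.0162
```

>>> carry_out:
  deltas: "0 0 0.001 0 0 0 12; 0 0 0.0008 0 0 0 12; 0 0 0 0 0 0 12; 0 0 0 0 0 0 12; 0 0 0 0 0 0 12"

```text
t: 42.45
position: [0.4858, -0.22, 0.1064]
orientation: [[0.923, -0.384, -0.001], [-0.384, -0.923, -0.0], [-0.001, 0.001, -1.0]]
ft_force: [0.3, 0.0, -2.7]
opening: 0.0165
```

>>> carry_out:
  deltas: "0 0 0.001 0 0 0 12; 0 0 0.001 0 0 0 12; 0 0 0 0 0 0 12; 0 0 0 0 0 0 12; 0 0 0 0 0 0 12"

```text
t: 43.08
position: [0.4864, -0.2204, 0.1059]
orientation: [[0.923, -0.384, 0.001], [-0.384, -0.923, -0.001], [0.001, 0.001, -1.0]]
ft_force: [-1.7, 1.0, 7.3]
opening: 0.0164
```

The bar touches the floor of the hole (7 N, TCP z 0.106, the same as at pickup). Now open and rise straight up.

>>> carry_out:
  deltas: "0 0 0 0 0 0 30; 0 0 0 0 0 0 60; 0 0 0 0 0 0 85; 0 0 0 0 0 0 85; 0 0 0 0 0 0 85"

```text
t: 43.7
position: [0.4858, -0.22, 0.1042]
orientation: [[0.923, -0.384, -0.002], [-0.384, -0.923, -0.0], [-0.001, 0.001, -1.0]]
ft_force: [0.4, -0.4, 0.1]
opening: 0.0854
```

>>> carry_out:
  deltas: "0 0 0 0 0 0 85; 0 0 -0.01 0 0 0 85; 0 0 -0.03 0 0 0 85; 0 0 -0.04 0 0 0 85; 0 0 -0.05 0 0 0 85"

```text
t: 44.32
position: [0.4854, -0.2199, 0.2358]
orientation: [[0.923, -0.384, -0.003], [-0.384, -0.923, 0.0], [-0.002, 0.001, -1.0]]
ft_force: [1.2, -0.5, 0.8]
opening: 0.0848
```

>>> carry_out:
  deltas: "0 0 -0.03 0 0 0 85; -0.04 0 0 0 0 0 85; -0.05 0 0 0 0 0 85; -0.05 0 0 0 0 0 85; 0 0 0 0 0 0 85"

```text
t: 44.95
position: [0.3546, -0.1656, 0.2662]
orientation: [[0.924, -0.383, 0.002], [-0.383, -0.924, -0.0], [0.002, -0.001, -1.0]]
ft_force: [0.0, 0.0, 0.2]
opening: 0.0846
```

Run:
```python
from h import *
s=snapshot("scene");t=snapshot("top");socks(211)
print(get_obs()['position'],get_obs()['ft_force'].round(1))
a=cv2.resize(s[100:220,170:350],None,fx=4,fy=4,interpolation=2)
cv2.imwrite("pics/v8.png",a)
```

```text
151 [222.1 185.1] [222.5 185. ] r 0.0412 az 151.9
271 [242.9 173.3] [242.6 173.4] r 0.0411 az 270.7
331 [236.1 161.4] [236.7 161.8] r 0.0420 az 328.5
[ 0.35724261 -0.16623996  0.26516016] [0.4 0.  0.5]
```

View pics/v8.png

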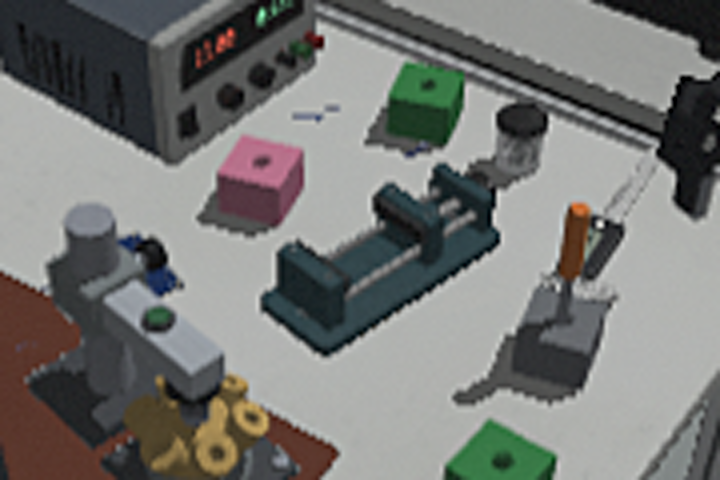

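The bar stands in the grey block (cap near (314,152), as at the start). The pad is up against the arm, the sockets still read about 210.4°, and the gripper is clear. Handing in.

```bash
python3 -c "
from bench import *
print(close_job())"
```

```text
the job is handed in; nothing more can be done
None
```

The jack's pad now bears against the underside of the arm, the collar is snug, and the orange bar is back in its grey block. I handed the job in at about 45 s of the 72 s allowed; no verdict was reported.

- **Turning:** I turned the collar only with the bar. The first stroke, in one socket, turned it about 85°. I then moved the bar to the next socket and turned it about another 58°, 142° in all (about 2.8 rad on the collar's own scale).
- **Snug:** The collar turned freely at about 0.15 N m. At the end it stopped at a world azimuth of about 211° while I kept pushing. The torque climbed to about 0.53 N m, worked out from joint-1 torque, wrist moment and wrist force; individual readings are good to about ±0.05–0.1 N m. That is above the 0.3 N m for snug and far below the 2 N m limit.
- **Last checks:**
  - The socket positions were the same before and after I withdrew and parked the bar (about 210.4°).
  - The bar touched the hole's floor at the same height as at pickup, and it looks upright in the last picture.
  - The gripper is open and clear, with no contact force.
- **Disagreements:** Single camera readings of the socket angle scattered by 1–2°, and a few that the bar or its shadow disturbed were off by several degrees. Because of that, I judged snug by the climbing torque and the stalled collar. I did not measure the gap at the pad. While I eased the load off, the estimate briefly read about −0.11 N m, within the free torque, and the collar did not measurably move back.

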